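Rebuild the stacking desk organiser

TASK

Put the desk organiser back together on its black base, one tray at a time from the bottom up: the green tray on the base, the blue tray on the green one, then the yellow tray on top, each lined up and fully seated in the one below. The pencil sharpener belongs inside the blue tray, so it must be lying in there when the yellow tray closes it in. Leave the mug, the stapler and the pad of sticky notes where they are.

Things in the scene. Friction and masses are not known exactly. Their poses are not given: they have to be found in the camera images.
- base: black base of the desk organiser, fixed to the desk: an empty open frame 84 x 62 mm and 16 mm high with a 3 mm wall (mouth 78 x 56 mm) on a 92 x 70 mm, 5 mm thick skirt. Origin: centre of its underside on the desk; x along its long side, z up. A tray seated in it has its origin 10 mm above the base's origin.
- green_tray: Green loose open tray, 84 x 62 x 34 mm, 0.12 kg. Origin: centre of underside; x along its long side, z up. Upright walls 3 mm thick from z 6 to 34 mm; below them a 6 mm high foot, 73 x 51 mm, stepped to 67 x 45, enters the mouth (78 x 56 mm) of the tray or base below. Inner floor at z 9 mm. Label on one short end; either way round will do. On another tray its origin is 28 mm above that one's.
- blue_tray: Blue loose open tray, 84 x 62 x 34 mm, 0.12 kg. Origin: centre of underside; x along its long side, z up. Upright walls 3 mm thick from z 6 to 34 mm; below them a 6 mm high foot, 73 x 51 mm, stepped to 67 x 45, enters the mouth (78 x 56 mm) of the tray or base below. Inner floor at z 9 mm. Label on one short end; either way round will do. On another tray its origin is 28 mm above that one's.
- yellow_tray: Yellow loose open tray, 84 x 62 x 34 mm, 0.12 kg. Origin: centre of underside; x along its long side, z up. Upright walls 3 mm thick from z 6 to 34 mm; below them a 6 mm high foot, 73 x 51 mm, stepped to 67 x 45, enters the mouth (78 x 56 mm) of the tray or base below. Inner floor at z 9 mm. Label on one short end; either way round will do. On another tray its origin is 28 mm above that one's.
- sharpener: small metal pencil sharpener, silver with a black top, 15 (x) x 25 (y) x 13 (z) mm, 30 g. Origin: centre of its underside; z up. Its flanks across x may be pinched from above. It may lie anywhere and any way round on the blue tray's floor.
- notes: yellow pad of sticky notes, 77 x 77 x 17 mm, loose; stays where it is. Origin: centre of its underside. Beyond it a fixed table lamp overhangs the desk: its shade begins 0.30 m above the desk and takes up x 0.45 to 0.68 m, y below -0.235 m.
- stapler: black stapler, 36 (x) x 145 (y) x 57 mm, loose; stays where it is. Origin: centre of its underside.
- mug: dark blue mug, 85 mm across, 118 mm with its handle, 96 mm high, loose; stays where it is. Origin: centre of the underside of mug and handle together; handle towards its own -y. Beside it stands the desk's own pen cup (fixed, about x 0.60 to 0.68, y 0.10 to 0.18 m), whose pens reach 175 mm above the desk: carry things past it higher than that.
Mind the look-alikes: they are no part of the job. There is more than one size of the base; the one meant has the size given above.

How it is judged:
By the outcome, as a careful person would: the job done as asked, in the order asked, and still so for the second after the job is handed in, with the robot touching nothing.
It also fails if it takes over 128 s, if anything falls off the work surface, if the arm or the gripper's body presses on something with over 40 N, if the wrist force passes 120 N, or if a joint passes its speed limit or range.

ROBOT

A 6-joint arm with a two-finger parallel gripper is mounted at the origin on a cart in front of the work surface, level with it; the furniture and walls round the work are solid. World frame = base frame: x ahead of the robot, y to its left, z up, the work surface at z = 0. Lengths are in mm, angles in rad, forces in N, time in s.
With the tool pointing down it reaches from about 400 to 925 mm from the base axis. Payload 12.5 kg.
Tool frame: the origin (TCP) lies at the very end of the fingers, on their centre line; the grasp point (between the pads) lies 19 mm behind it (env.tcp_to_grasp is the distance from the TCP to the grasp point, in mm); z points along the fingers, x is the direction in which the jaws open and shut, and the axes are right-handed (so a half turn about z gives the same grasp; the last joint's range is limited). The gripper opens to 95 mm and grips with 3 to 60 N. Pads are 20 mm wide; open, the fingers measure 119 mm over their backs; the gripper's body (75 mm by 180 mm) begins 59 mm behind the grasp point.
Start: joints at [1.099, 0.491, 1.559, -0, 1.092, -0.106], TCP at [223.546, 583.675, 188.861] pointing down, gripper open.
Joint ranges: [-3.1, 3.1], [-0.84, 2.19], [0.05, 2.79], [-1.13, 4.28], [0.06, 2.93], [-2.69, 2.69]. Speed limits (rad/s): [2.22, 2.22, 2.79, 3.14, 3.14, 3.14].

INTERFACE

Orientations are given as [roll, pitch, yaw] about the fixed x, y, z axes, in that order (R = Rz(yaw) Ry(pitch) Rx(roll)).
In Python, from cell import env, vision, job gives the robot as it stands.
- The arm moves only by the shell command python3 -m pendant 'ROWS' [OPENING]. ROWS is JSON, a list of rows, each a list of 4 numbers: the shift along the tool's x, y, z in mm, then the turn about the tool's z in degrees. In form: [[tx, ty, tz, turn], ...]. A call has 1 to 8 rows; each row is the pose to reach, as a shift and turn from the pose measured when the call began, along the tool's axes at that moment; what a row does not reach only later rows make up. A row lasts 1/8 s, in which the tool goes at most 62.5 mm and 10.7 degrees, less where a joint would pass 70% of its speed; a pose out of reach is approached as far as the arm can. A call with a gripper value outside its range is refused whole. OPENING is the closure, from 0 (fully open) to 1 (shut), set as the call begins (- or left out, the last holds). The fingers move at their own pace and stop on an object; the grip force is fixed at half the most. Time passes only in rows, so rows that repeat a pose let the fingers close. It gives the time, the measured TCP pose, the force and the opening at its end, in the units of the state.
- env.state(): the state, without advancing time (a new reading comes with each control period).
- vision.read_camera(name): name is "side" or "top"; returns a dict with "pixels" (384x512x3 uint8, red, green, blue), "intrinsics" (3x3 intrinsics, pixels), "R" (3x3) and "t" (3): a world point X has camera coordinates R X + t. Camera axes: x right, y down, z forward; pixel columns grow to the right and rows downward; lengths in mm; the calibration is good to about 2 mm. A picture is of the moment at which its call begins. There is no depth.
- job.job_done(): hands the job in, once; it reports no verdict.
Trained networks look in a picture, given as the dict that the camera call returned (one of the last four; its "shot" number tells which), for a name from the list of things; names that differ only in an ending like _2 or _b are one class to them, and where a whole thing is asked for, a point or a joint stands for the part that bears it (a point fixed in the world has none). Each returns a list of dicts, best first, with "confidence" (0 to 1); they miss things now and then, are a little off and sometimes report something else, mostly with a low value. They report only what shows in the picture. A call takes as long as a camera call. They do not tell look-alikes from the thing itself.
- vision.find_in(picture, query): "at" ([x, y, z] in mm, in the coordinates of the camera as it stood for that picture, good to about 4 mm: the middle of the surface that is visible of it).
- vision.regions_of(picture, query): "pixels" (384x512 bool, what is visible of it).
The state is a dict: "t": time; "joints": joint angles; "qvel": joint speeds; "tau": joint torques, N m; "eef_pos": TCP position; "tcp_rot": TCP orientation; "ft_force": force on the tool from outside, world axes, zero at the start; "moment": the same for the moment, N m; "opening": opening from 0.0 (shut) to 1.0 (fully open).
Only numpy, scipy, OpenCV 4.12 (cv2) and the standard library are available. Lean on these libraries where they do the work, as an engineer would, in place of code of your own. Each camera call takes 0.05 s, during which the arm holds its last target.

## Working session

There is one attempt and no reset: what is moved stays moved. The work goes in short steps, Python scripts to look and compute and a shell command to move; the robot and the scene stay as the last step left them, time stands still between calls to the robot, and variables do not carry over. Pictures are saved under pics/ and viewed, and the job is handed in when it is done.

```bash
ls; mkdir -p pics
python3 - <<'E'
from cell import env, vision, job
import cv2
print(env.state())
for n in ("top","side"):
    p=vision.read_camera(n)
    cv2.imwrite(f"pics/{n}0.png",cv2.resize(p["pixels"][:,:,::-1],(768,576),interpolation=cv2.INTER_CUBIC))
    print(n,p["intrinsics"],p["R"],p["t"])
    for q in ("base","green_tray","blue_tray","yellow_tray","sharpener","notes","stapler","mug"):
        for d in vision.find_in(p,q):
            import numpy as np
            R=np.array(p["R"]);t=np.array(p["t"])
            X=R.T@(np.array(d["at"])-t)
            print(n,q,X.round(0),round(d["confidence"],2))
E
```

```text
pics
{'t': 0.0, 'joints': array([ 1.09939597e+00,  4.91536949e-01,  1.55948276e+00, -2.27704872e-05,
        1.09168352e+00, -1.05590620e-01]), 'qvel': array([-0.00097662, -0.00052216, -0.00132674,  0.00136774, -0.00038914,
       -0.00113638]), 'tau': array([ 1.35910912e-03, -6.12655520e+01, -2.58174598e+01,  6.92690816e-02,
        4.83010348e-02, -6.33441050e-05]), 'eef_pos': array([223.41447604, 583.39863634, 188.26433825]), 'tcp_rot': array([-3.14149569e+00,  1.10651821e-03,  1.20499715e+00]), 'ft_force': array([-0.32119824,  0.34337003, -0.0531068 ]), 'moment': array([ 0.01389375, -0.04000138,  0.01033785]), 'opening': 1.0006452072332324}
top [[377.61694005   0.         254.80116087]
 [  0.         377.61694005 183.37948969]
 [  0.           0.           1.        ]] [[-0.00885079 -0.9998945  -0.01151761]
 [-0.99529819  0.00991993 -0.09634884]
 [ 0.09645293  0.0106107  -0.99528099]] [   5.04375085  479.22159904 1067.04003212]
top base [423. -23.   5.] 0.67
top base [436. 114.   5.] 0.65
top base [555.  57.   4.] 0.62
top green_tray [500. 278.  12.] 0.88
top blue_tray [555. -73.   8.] 0.6
top yellow_tray [434. 111.   6.] 0.9
top sharpener [ 456. -139.   12.] 0.62
top notes [ 406. -290.   18.] 0.89
top stapler [357. 261.  49.] 0.98
top mug [623. 259.  69.] 0.81
side [[421.99707893   0.         254.18914798]
 [  0.         421.99707893 191.53385492]
 [  0.           0.           1.        ]] [[-0.99546333 -0.09373226  0.0163409 ]
 [-0.05462094  0.42235355 -0.90478397]
 [ 0.07790581 -0.90157182 -0.42555721]] [ 500.85466458   73.05305397 1031.26916139]
side base [556.  57.   0.] 0.89
side green_tray [496. 266.  16.] 0.84
side yellow_tray [424. 111.  21.] 0.83
side notes [551. -44.  24.] 0.67
side notes [ 399. -279.   15.] 0.6
side stapler [349. 314.  42.] 0.71
side mug [614. 276.  71.] 0.85
```

View pics/top0.png

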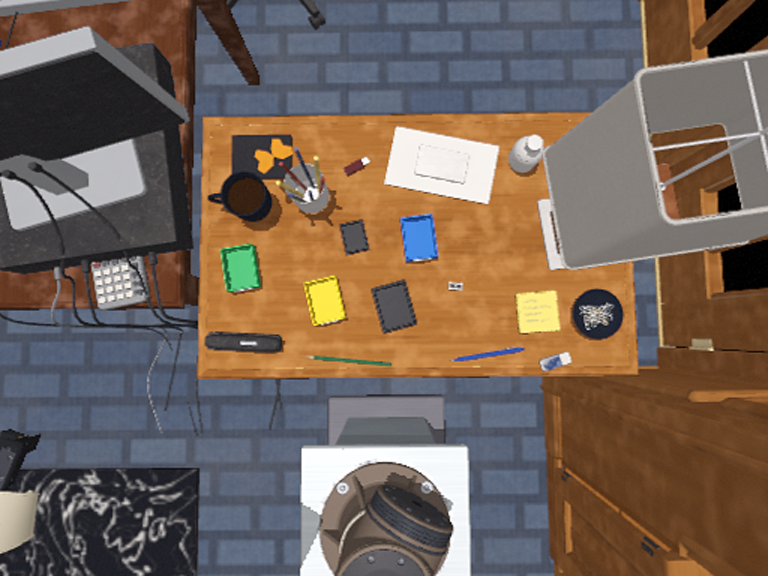

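View pics/side0.png

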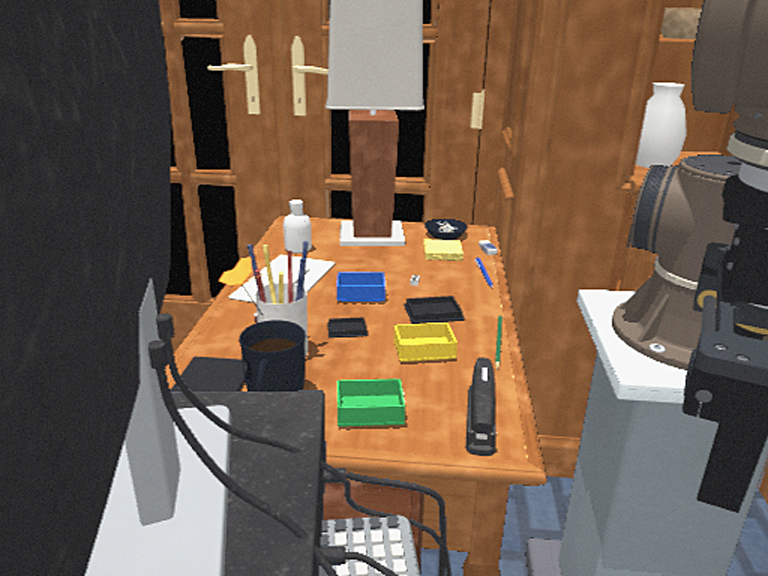

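The top view shows green at (241,268), yellow at (326,301) and blue at (419,238). The large black base is at (394,306), a smaller look-alike at (355,237), and the sharpener at (455,286). In the side view the same items appear upright. Next I'll fit precise poses.

```bash
cat > h.py <<'E'
import numpy as np, cv2
from scipy.optimize import minimize
from scipy.spatial.transform import Rotation
def proj(p,X):
    c=np.asarray(X)@np.array(p["R"]).T+np.array(p["t"]); u=c@np.array(p["intrinsics"]).T
    return u[:,:2]/u[:,2:]
def box(L,W,z0,z1):
    return np.array([[a*L/2,b*W/2,z] for a in(-1,1) for b in(-1,1) for z in(z0,z1)])
TRAY=np.vstack([box(84,62,6,34),box(73,51,0,6)])
BASE=np.vstack([box(84,62,5,16),box(92,70,0,5)])
S=8
def sil(p,M,q,z0=0):
    c,s=np.cos(q[2]),np.sin(q[2])
    X=np.c_[c*M[:,0]-s*M[:,1]+q[0],s*M[:,0]+c*M[:,1]+q[1],M[:,2]+z0]
    return proj(p,X)
def fit(p,mask,M,xy,z0=0,yaws=np.arange(0,np.pi,np.pi/12)):
    ys,xs=np.nonzero(mask); x0,y0,x1,y1=xs.min()-6,ys.min()-6,xs.max()+7,ys.max()+7
    m=cv2.resize(mask[y0:y1,x0:x1].astype(np.uint8)*255,None,fx=S,fy=S,interpolation=cv2.INTER_LINEAR)>127
    def cost(q):
        u=sil(p,M,q,z0); h=cv2.convexHull(((u+0.5-[x0,y0])*S*16-8).astype(np.int32).reshape(-1,1,2))
        im=np.zeros(m.shape,np.uint8); cv2.fillConvexPoly(im,h,1,shift=4)
        im=im>0; return 1-(im&m).sum()/max(1,(im|m).sum())
    best=None
    for y in yaws:
        r=minimize(cost,[*xy,y],method="Nelder-Mead",options=dict(initial_simplex=np.array([[*xy,y],[xy[0]+6,xy[1],y],[xy[0],xy[1]+6,y],[xy[0],xy[1],y+.15]]),maxiter=150))
        if best is None or r.fun<best.fun: best=r
    return best.x,1-best.fun
def go(st,x,y,z,yaw=None):
    "rows from measured pose to world target; yaw mod pi"
    R=Rotation.from_euler("xyz",st["tcp_rot"]).as_matrix()
    d=R.T@(np.array([x,y,z])-st["eef_pos"])
    turn=0
    if yaw is not None:
        cur=st["tcp_rot"][2]; dy=(yaw-cur+np.pi/2)%np.pi-np.pi/2; turn=-np.degrees(dy)
    return np.r_[d,turn].round(1)
E
python3 - <<'E'
from cell import env, vision, job
from h import *
P=vision.read_camera("top")
a=P["pixels"]
out=cv2.resize(a[:,:,::-1],None,fx=4,fy=4,interpolation=cv2.INTER_NEAREST)
for q in ("green_tray","blue_tray","yellow_tray","base","sharpener"):
    for d in vision.regions_of(P,q)[:3]:
        m=np.array(d["pixels"]); 
        if m.sum()<8: continue
        ys,xs=np.nonzero(m)
        # seed
        K=P["intrinsics"];r=np.array(P["R"]).T@np.linalg.solve(K,[xs.mean(),ys.mean(),1]);C=-np.array(P["R"]).T@P["t"]
        X=C+r*(10-C[2])/r[2]
        M=TRAY if "tray" in q else BASE if q=="base" else box(15,25,0,13)
        x,i=fit(P,m,M,X[:2])
        print(q,round(d["confidence"],2),m.sum(),X.round(0)[:2],x.round(2),round(i,3))
        h=cv2.convexHull(sil(P,M,x).astype(np.float32)); cv2.polylines(out,[((h+.5)*4).astype(int)],True,(255,0,255),1)
cv2.imwrite("pics/fit0.png",out[500:1100,560:1360])
E
```

```text
green_tray 0.92 733 [497. 279.] [495.69 275.98   3.31] 0.949
blue_tray 0.71 544 [556. -69.] [ 5.5255e+02 -6.8020e+01 -1.0000e-02] 0.827
yellow_tray 0.63 686 [433. 115.] [4.3205e+02 1.1332e+02 2.2000e-01] 0.937
base 0.87 358 [557.  57.] [556.28  78.58   1.76] 0.608
base 0.67 726 [498. 281.] [4.9917e+02 2.8234e+02 1.8000e-01] 0.944
base 0.55 776 [419. -20.] [ 4.1999e+02 -2.0520e+01  2.7000e-01] 0.957
sharpener 0.54 28 [ 458. -140.] [ 4.5816e+02 -1.3851e+02  2.9000e-01] 0.554
```

View pics/fit0.png

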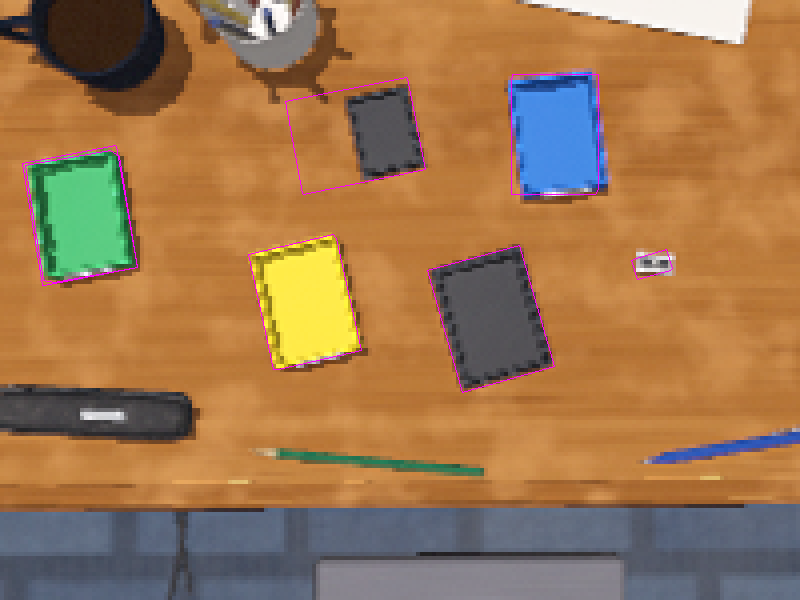

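The overlay shows the base outline fits well. The network masks for the trays are loose, so I'll refit using colour masks.

```bash
cat >> h.py <<'E'
HUE={"green_tray":(60,90),"blue_tray":(100,118),"yellow_tray":(24,34)}
def cmask(a,q,uv,rad=32):
    hsv=cv2.cvtColor(a,cv2.COLOR_RGB2HSV).astype(int); h,s,v=hsv[...,0],hsv[...,1],hsv[...,2]
    if q in HUE: m=(h>=HUE[q][0])&(h<=HUE[q][1])&(s>110)&(v>50)
    elif q=="base": m=(v<100)&(s<80)
    else: m=(s<90)
    w=np.zeros(m.shape,bool); u,vv=np.round(uv).astype(int); w[max(0,vv-rad):vv+rad,max(0,u-rad):u+rad]=1
    m=(m&w).astype(np.uint8)
    n,l,st,_=cv2.connectedComponentsWithStats(m,connectivity=8)
    if n<2: return m>0
    k=1+np.argmax(st[1:,4]); m=(l==k).astype(np.uint8)
    hull=cv2.convexHull(np.argwhere(m>0)[:,::-1].astype(np.int32)); o=np.zeros_like(m); cv2.fillConvexPoly(o,hull,1); return o>0
E
python3 - <<'E'
from cell import env, vision, job
from h import *
for cam in ("top","side"):
    P=vision.read_camera(cam); a=P["pixels"]
    f=4; out=cv2.resize(a[:,:,::-1],None,fx=f,fy=f,interpolation=cv2.INTER_NEAREST)
    for q,xy in dict(green_tray=(496,278),blue_tray=(555,-70),yellow_tray=(433,114),base=(420,-20),sharpener=(457,-139)).items():
        M=TRAY if "tray" in q else BASE if q=="base" else box(15,25,0,13)
        uv=proj(P,[[*xy,12]])[0]
        m=cmask(a,q,uv,30 if q!="sharpener" else 9)
        x,i=fit(P,m,M,xy)
        print(cam,q,m.sum(),x.round(2),round(i,3))
        h=cv2.convexHull(sil(P,M,x).astype(np.float32)); cv2.polylines(out,[((h+.5)*f).astype(int)],True,(255,0,255),1)
    cv2.imwrite(f"pics/fit1{cam}.png",out[500:1100,560:1360] if cam=="top" else out[600:1200,700:1400])
E
```

```text
top green_tray 690 [496.72 275.61   3.31] 0.954
top blue_tray 656 [ 5.5228e+02 -7.0160e+01  1.3000e-01] 0.96
top yellow_tray 691 [4.3176e+02 1.1222e+02 2.3000e-01] 0.958
top base 747 [421.14 -21.2    3.4 ] 0.964
top sharpener 54 [ 459.1  -140.31    3.12] 0.889
side green_tray 1359 [4.9249e+02 2.7680e+02 1.6000e-01] 0.956
side blue_tray 598 [547.27 -71.83   3.27] 0.917
side yellow_tray 983 [4.2809e+02 1.1269e+02 2.1000e-01] 0.96
side base 590 [ 4.1664e+02 -2.0180e+01  2.1000e-01] 0.921
side sharpener 48 [ 454.23 -134.32    2.99] 0.901
```

View pics/fit1top.png

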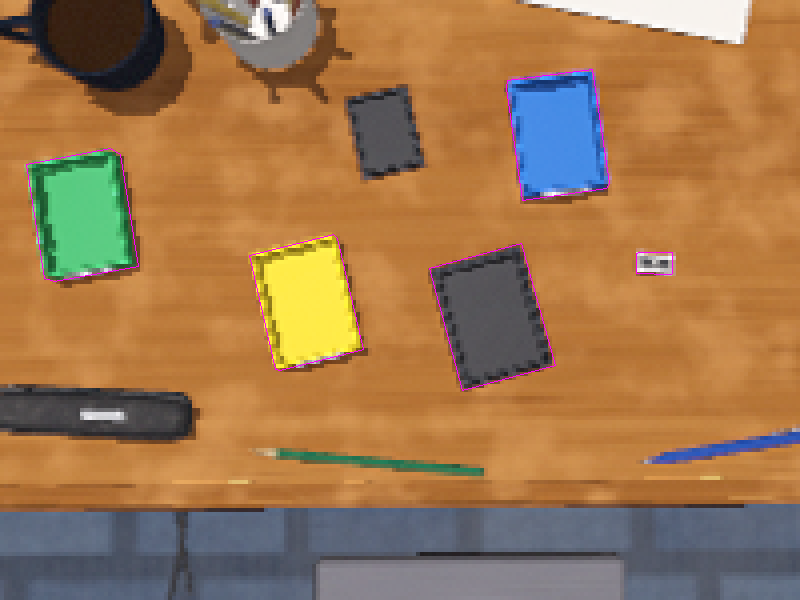

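View pics/fit1side.png

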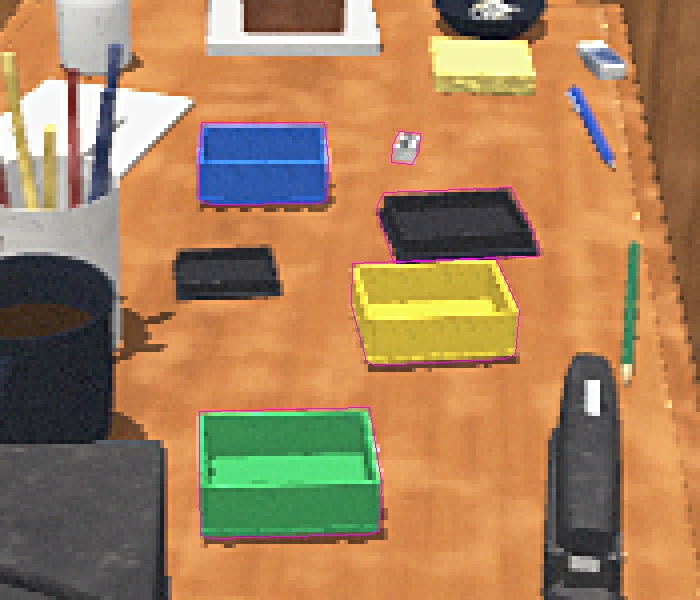

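Top and side agree except for a constant offset of about 4 mm in x, which is calibration, so I'll average them. The base at (419,-21) matches the given 92x70 skirt size. Moving to green now.

```bash
cat > g.py <<'E'
import sys
from cell import env
from h import *
s=env.state(); a=[float(v) for v in sys.argv[1:]]
print(go(s,a[0],a[1],a[2],a[3] if len(a)>3 else None), s["eef_pos"].round(1), s["tcp_rot"].round(3), "j6",s["joints"][5].round(2),"f",s["ft_force"].round(1),"op",round(s["opening"],3),"t",round(s["t"],2))
E
python3 g.py 494.6 276.2 190 1.736
```

```text
[-190.2  363.1   -1.2  -30.4] [223.6 583.7 188.9] [ 3.142 -0.     1.205] j6 -0.11 f [-0.2  0.2 -0.2] op 0.997 t 1.3
```

```bash
python3 -m pendant '[[-24,45,0,-4],[-48,91,0,-8],[-71,136,0,-12],[-95,182,0,-16],[-119,227,0,-20],[-143,272,0,-24],[-167,318,0,-28],[-190,363,0,-30.4]]' 0; python3 g.py 494.6 276.2 60 1.736
```

```text
t: 2.3
eef_pos: [495.6, 275.0, 189.0]
tcp_rot: [3.141, -0.0, 1.737]
ft_force: [-0.0, 1.1, 0.0]
opening: 0.999
[ 1.30e+00 -8.00e-01  1.29e+02  1.00e-01] [495.6 275.  189. ] [ 3.141 -0.     1.737] j6 -1.35 f [-0.   1.1  0. ] op 0.999 t 2.3
```

Very accurate. Descending to z 60, then taking a picture.

```bash
python3 -m pendant '[[1,-1,45,0],[1,-1,90,0],[1,-1,129,0],[1,-1,129,0]]' 0
python3 - <<'E'
from cell import vision
import cv2
for n in ("top","side"):
    p=vision.read_camera(n); a=p["pixels"][:,:,::-1]
    a=a[130:260,110:310] if n=="top" else a[180:384,170:370]
    cv2.imwrite(f"pics/a_{n}.png",cv2.resize(a,None,fx=2.9,fy=2.9,interpolation=cv2.INTER_CUBIC))
E
```

```text
t: 2.8
eef_pos: [493.4, 275.3, 58.0]
tcp_rot: [-3.137, 0.001, 1.737]
ft_force: [-0.2, 0.0, 0.2]
opening: 0.998
```

View pics/a_top.png

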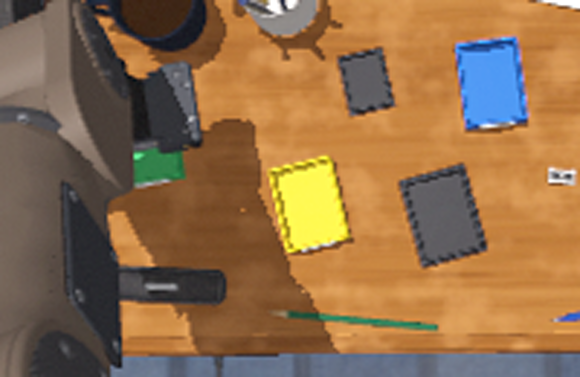

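View pics/a_side.png

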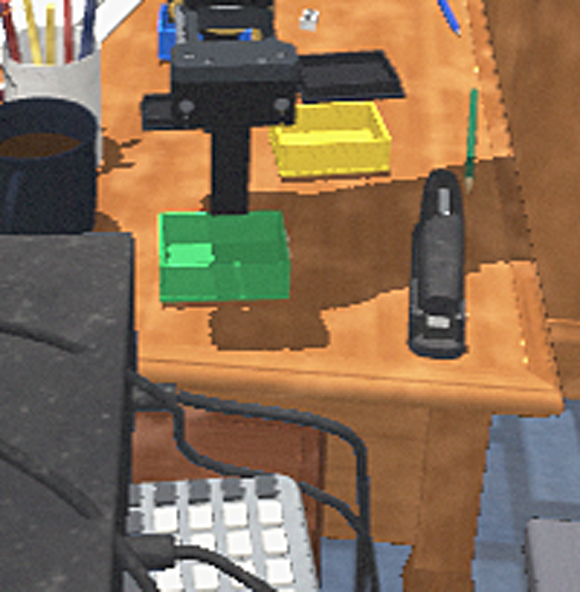

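```bash
python3 - <<'E'
from cell import env,vision
from h import *
p=vision.read_camera("side"); s=env.state(); R=Rotation.from_euler("xyz",s["tcp_rot"]).as_matrix()
for d in (48,59,-48,-59): print(d,((proj(p,[s["eef_pos"]+R[:,0]*d])[0]-[170,180])*2.9).round(0))
E
python3 g.py 494.6 276.2 20 1.736
```

```text
48 [222. 241.]
59 [223. 251.]
-48 [214. 160.]
-59 [213. 152.]
[ 0.  -0.8 41.5  0.1] [495.3 276.3  61.5] [ 3.139e+00 -1.000e-03  1.737e+00] j6 -1.35 f [-1.4 -0.2 -0.1] op 0.998 t 2.95
```

Run:
```python
from cell import env,vision
from h import *
p=vision.read_camera("side"); s=env.state(); R=Rotation.from_euler("xyz",s["tcp_rot"]).as_matrix()
print(s["eef_pos"])
f=5;a=cv2.resize(p["pixels"][170:290,200:340,::-1],None,fx=f,fy=f,interpolation=cv2.INTER_CUBIC)
for d in (48,59,-48,-59):
  for z,c in((0,(0,0,255)),(-78,(255,255,0))):
    u=((proj(p,[s["eef_pos"]+R[:,0]*d+R[:,2]*z])[0]-[200,170]+.5)*f).astype(int); cv2.circle(a,tuple(map(int,u)),3,c,-1)
cv2.imwrite("pics/a2.png",a)
```

```text
[495.34837595 276.27940909  61.76134879]
```

View pics/a2.png

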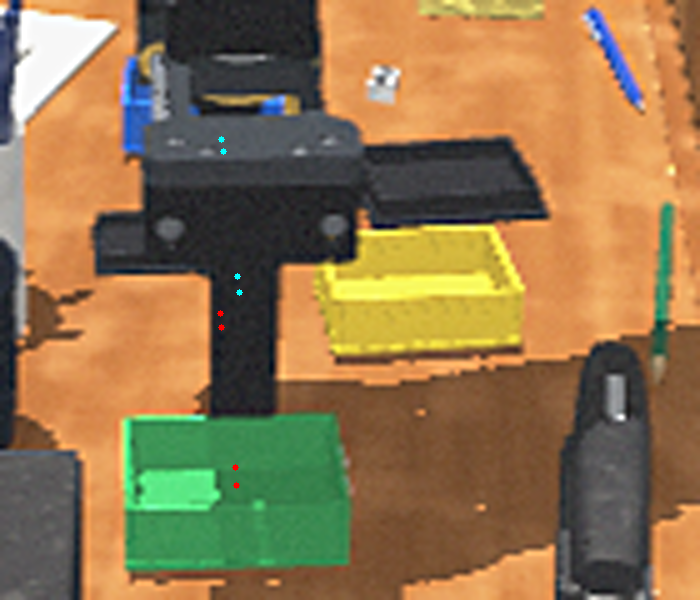

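Run:
```python
from cell import env,vision
from h import *
s=env.state(); R=Rotation.from_euler("xyz",s["tcp_rot"]).as_matrix()
for n,(r0,c0,w) in dict(top=(110,80,150),side=(110,170,200)).items():
  p=vision.read_camera(n); h=int(w*.75); f=800/w*.95
  a=cv2.resize(p["pixels"][r0:r0+h,c0:c0+w,::-1],None,fx=f,fy=f,interpolation=cv2.INTER_CUBIC)
  for dx,dy in ((59,0),(-59,0),(90,37),(90,-37),(-90,37),(-90,-37),(0,0)):
    for z,c in((0,(0,0,255)),(-78,(255,255,0)),(-180,(255,0,255))):
      u=((proj(p,[s["eef_pos"]+R[:,0]*dx+R[:,1]*dy+R[:,2]*z])[0]-[c0,r0]+.5)*f).astype(int); cv2.circle(a,tuple(map(int,u)),3,c,-1)
  cv2.imwrite(f"pics/b_{n}.png",a)
```

```text
(no output)
```

View pics/b_top.png

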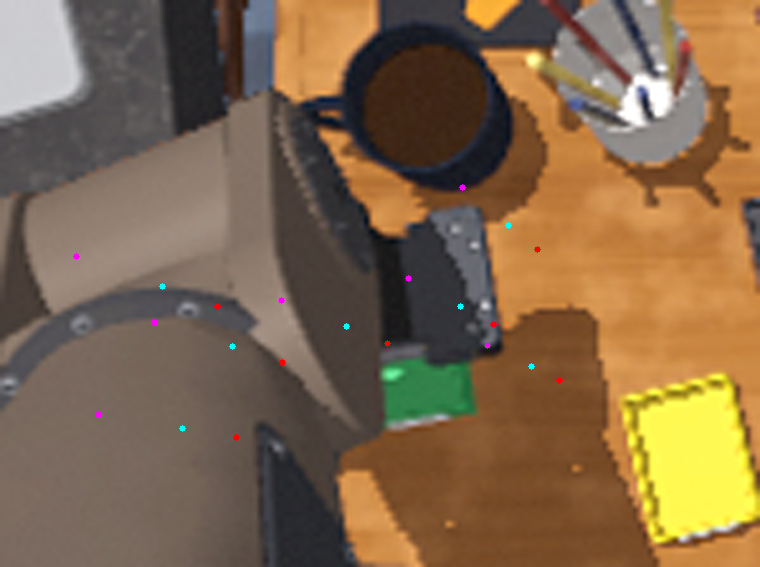

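View pics/b_side.png

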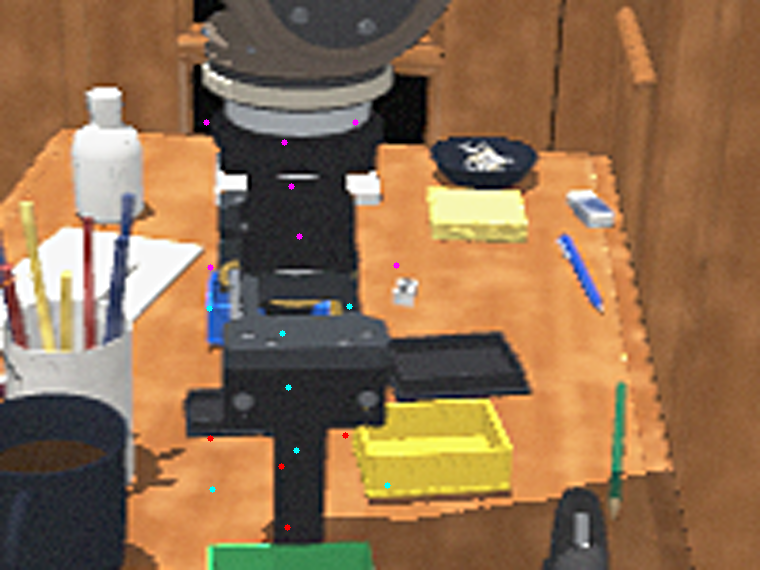

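Run:
```python
from cell import env,vision
from h import *
p=vision.read_camera("side")
a=p["pixels"][235:295,215:285,::-1].astype(float)
a=np.clip((a/255)**.5*255,0,255).astype(np.uint8)
cv2.imwrite("pics/c.png",cv2.resize(a,None,fx=10,fy=10,interpolation=cv2.INTER_NEAREST))
```

```text
(no output)
```

View pics/c.png

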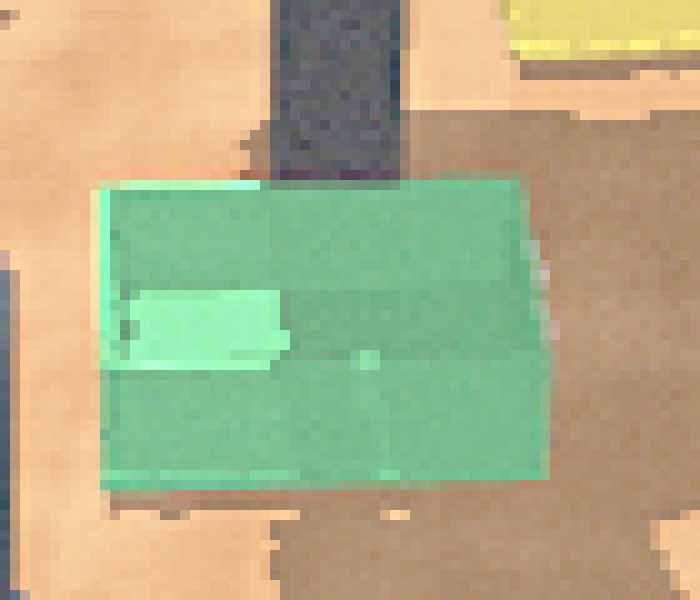

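```bash
python3 -m pendant '[[0,-1,11,0],[0,-1,22,0]]' 0
python3 - <<'E'
from cell import env,vision
from h import *
p=vision.read_camera("side")
f=5;a=cv2.resize(p["pixels"][170:290,200:340,::-1],None,fx=f,fy=f,interpolation=cv2.INTER_CUBIC)
cv2.imwrite("pics/d.png",a); print(env.state()["eef_pos"])
E
```

```text
t: 3.4
eef_pos: [494.0, 276.0, 38.9]
tcp_rot: [3.139, -0.001, 1.737]
ft_force: [0.6, -0.0, -0.3]
opening: 1.004
[493.38616902 275.68589381  37.32887877]
```

View pics/d.png

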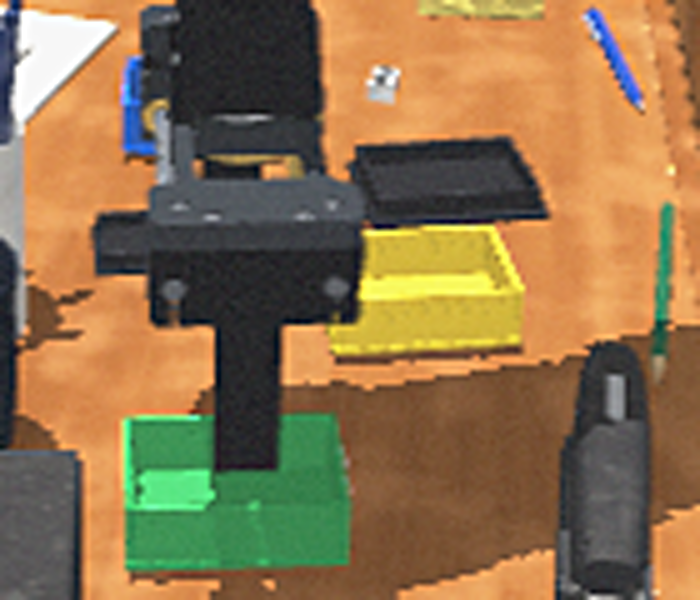

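```bash
python3 -m pendant '[[0,0,6,0],[0,0,12,0],[0,0,15,0]]' 0
python3 - <<'E'
from cell import env,vision
from h import *
p=vision.read_camera("side")
f=5;a=cv2.resize(p["pixels"][170:290,200:340,::-1],None,fx=f,fy=f,interpolation=cv2.INTER_CUBIC)
cv2.imwrite("pics/e.png",a); print(env.state()["eef_pos"])
E
```

```text
t: 3.82
eef_pos: [493.3, 275.7, 21.8]
tcp_rot: [3.141, -0.0, 1.737]
ft_force: [0.1, 0.8, -0.6]
opening: 0.997
[493.21803219 275.60378318  21.67291859]
```

View pics/e.png

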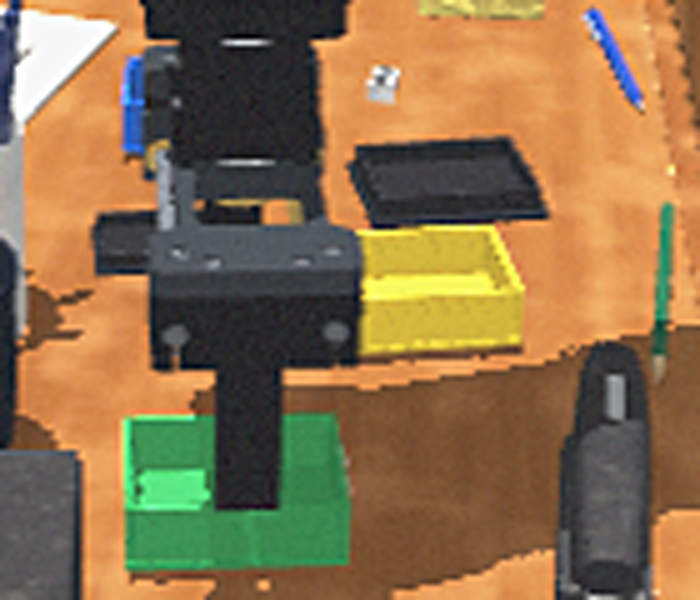

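```bash
python3 -m pendant '[[0,0,4,0],[0,0,8,0],[0,0,12,0],[0,0,12,0]]' 0
python3 - <<'E'
from cell import env,vision
from h import *
p=vision.read_camera("side"); s=env.state(); R=Rotation.from_euler("xyz",s["tcp_rot"]).as_matrix()
f=5;a=cv2.resize(p["pixels"][170:290,200:340,::-1],None,fx=f,fy=f,interpolation=cv2.INTER_CUBIC)
cv2.imwrite("pics/f.png",a); print(s["eef_pos"])
for d in (0,31,47.5,59.5): print(d,((proj(p,[s["eef_pos"]+R[:,0]*d,s["eef_pos"]+R[:,0]*d-R[:,2]*19])-[200,170]+.5)*5).round(0))
E
```

```text
t: 4.38
eef_pos: [493.1, 275.5, 9.3]
tcp_rot: [-3.141, 0.0, 1.737]
ft_force: [0.1, -0.4, -0.1]
opening: 1.0
[493.13394766 275.5803431    9.54184873]
0 [[233. 507.]
 [233. 467.]]
31 [[237. 557.]
 [238. 515.]]
47.5 [[240. 585.]
 [240. 542.]]
59.5 [[242. 605.]
 [242. 563.]]
```

View pics/f.png

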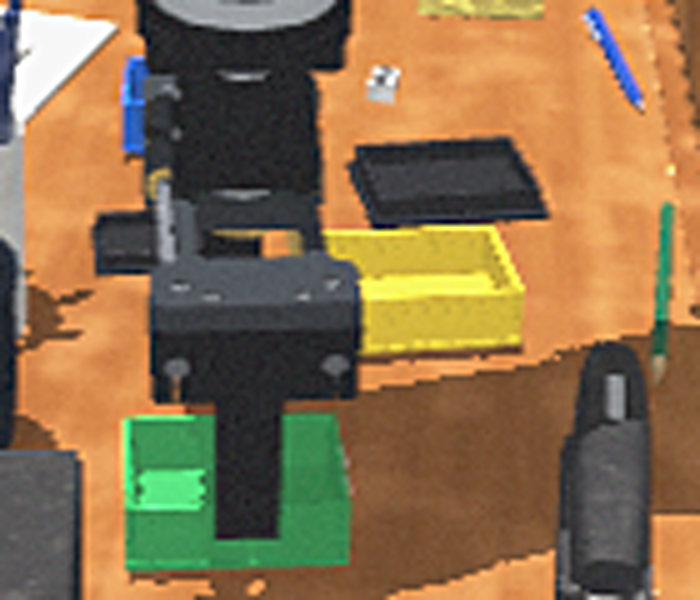

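No contact so far, and the near finger is outside the near wall. The visible fingertip looks about 20 mm above the reported TCP, so I'll grip low, close, and check.

```bash
python3 -m pendant '[[0,0,2.5,0],[0,0,2.5,0],[0,0,2.5,0],[0,0,2.5,0],[0,0,2.5,0],[0,0,2.5,0]]' 1
python3 - <<'E'
from cell import env,vision
from h import *
p=vision.read_camera("side"); s=env.state()
f=5;a=cv2.resize(p["pixels"][170:290,200:340,::-1],None,fx=f,fy=f,interpolation=cv2.INTER_CUBIC)
cv2.imwrite("pics/g.png",a); print(s["eef_pos"],s["opening"]*95)
E
```

```text
t: 5.18
eef_pos: [493.2, 275.6, 7.1]
tcp_rot: [-3.141, -0.0, 1.737]
ft_force: [-0.2, 1.0, -0.3]
opening: 0.635
[493.19750877 275.5964712    7.10212784] 60.447599819399656
```

View pics/g.png

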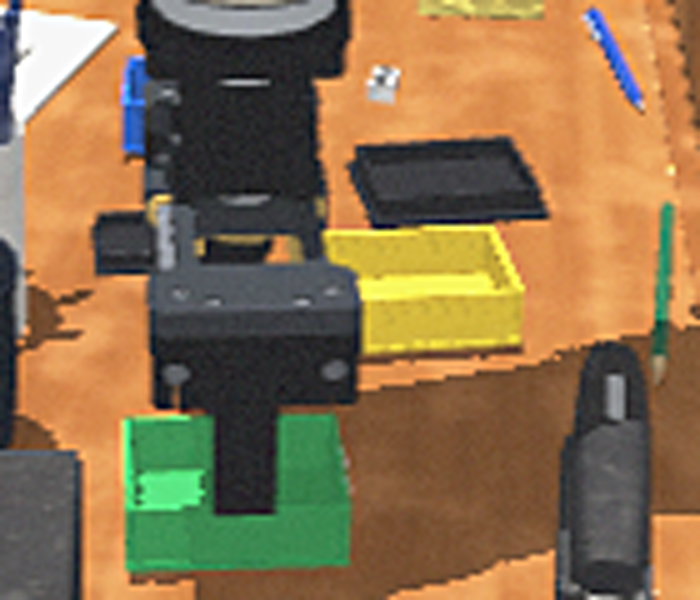

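```bash
python3 -m pendant '[[0,0,-10,0],[0,0,-30,0],[0,0,-65,0],[0,0,-100,0],[0,0,-100,0]]' 1; python3 g.py 418.9 -20.7 107 1.806;  python3 - <<'E'
from cell import env,vision
from h import *
p=vision.read_camera("side")
cv2.imwrite("pics/h.png",cv2.resize(p["pixels"][90:290,160:360,::-1],None,fx=3,fy=3,interpolation=cv2.INTER_CUBIC))
E
```

```text
t: 5.85
eef_pos: [494.2, 276.1, 109.9]
tcp_rot: [3.137, -0.001, 1.737]
ft_force: [0.0, 0.8, -2.1]
opening: 0.637
[-280.2 -123.5    2.    -3.9] [494.2 276.1 109.9] [ 3.137e+00 -1.000e-03  1.737e+00] j6 -1.34 f [ 0.   0.8 -2.1] op 0.637 t 5.85
```

View pics/h.png

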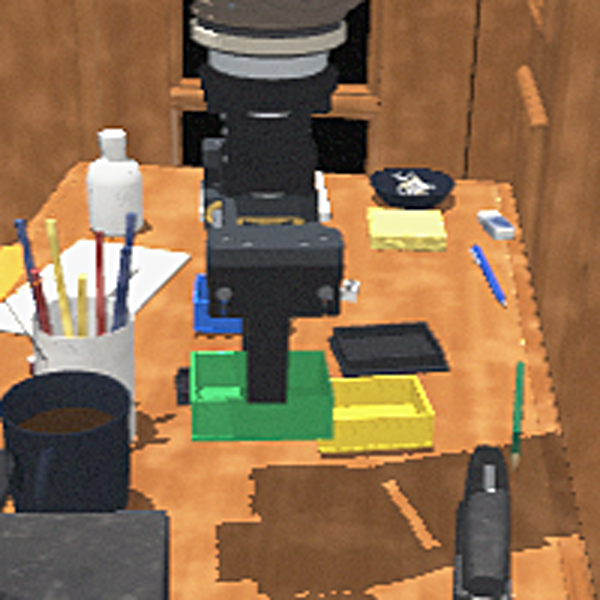

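Green is held level. Carrying it over the base.

```bash
python3 -m pendant '[[-40,-18,-2,0],[-80,-35,-2,0],[-120,-53,-2,-1],[-160,-71,-2,-2],[-200,-88,-2,-3],[-240,-106,-2,-3.9],[-280,-125,-2,-3.9],[-280,-125,-2,-3.9]]' 1
python3 - <<'E'
from cell import env,vision
from h import *
s=env.state(); print(s["eef_pos"],s["tcp_rot"])
f=5
for n in("side","top"):
    p=vision.read_camera(n)
    uv=proj(p,[s["eef_pos"]])[0]
    m=cmask(p["pixels"],"green_tray",uv,40)
    x,i=fit(p,m,TRAY,s["eef_pos"][:2],s["eef_pos"][2]-7,[.1,.2,.3]) if m.sum()>50 else ([0,0,0],0)
    print(n,m.sum(),x,i)
    a=cv2.resize(p["pixels"][:,:,::-1],None,fx=f,fy=f,interpolation=cv2.INTER_CUBIC)
    h=cv2.convexHull(sil(p,TRAY,x,s["eef_pos"][2]-7).astype(np.float32)); cv2.polylines(a,[((h+.5)*f).astype(int)],True,(255,0,255),1)
    u,v=(uv*f).astype(int); cv2.imwrite(f"pics/i_{n}.png",a[max(0,v-280):v+280,max(0,u-380):u+380])
E
```

```text
t: 6.9
eef_pos: [415.4, -23.0, 109.0]
tcp_rot: [3.142, -0.001, 1.802]
ft_force: [-0.2, -0.2, -1.6]
opening: 0.639
[415.42024862 -22.9545093  108.98962543] [ 3.14155603e+00 -1.16373676e-03  1.80182326e+00]
side 757 [ 4.15419386e+02 -1.96820745e+01  2.01460720e-01] 0.9495540197294583
top 0 [0, 0, 0] 0
```

View pics/i_side.png

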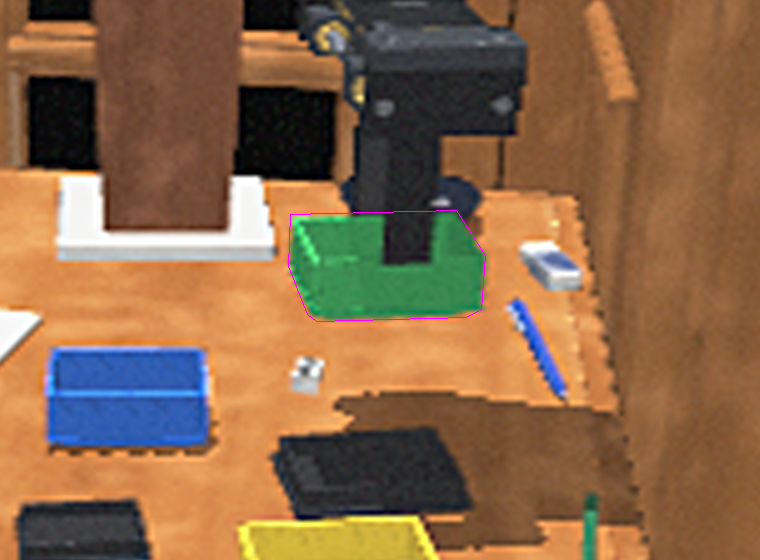

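View pics/i_top.png

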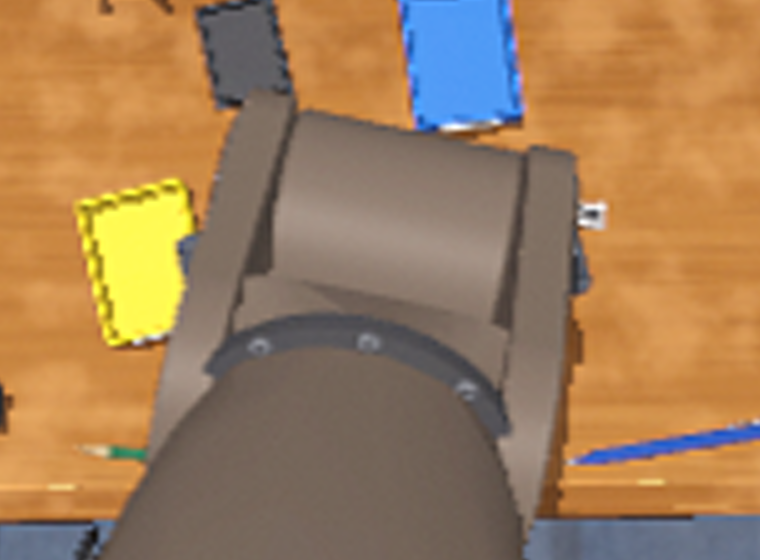

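```bash
python3 g.py 417.5 -21.3 45 1.815
```

```text
[-0.5  1.2 64.2 -0.6] [416.2 -21.2 109.2] [ 3.141e+00 -1.000e-03  1.804e+00] j6 -2.02 f [-0.6  0.1 -1.5] op 0.64 t 7.0
```

```bash
python3 -m pendant '[[0,1.2,25,-0.6],[0,1.2,50,-0.6],[0,1.2,64,-0.6],[0,1.2,64,-0.6],[0,1.2,64,-0.6]]' 1; python3 g.py 417.5 -21.3 17.5 1.815;  python3 - <<'E'
from cell import env,vision
from h import *
p=vision.read_camera("side")
cv2.imwrite("pics/j.png",cv2.resize(p["pixels"][150:280,210:370,::-1],None,fx=4.5,fy=4.5,interpolation=cv2.INTER_CUBIC))
E
```

```text
t: 7.62
eef_pos: [417.7, -20.3, 45.5]
tcp_rot: [3.141, -0.001, 1.815]
ft_force: [-0.3, -0.0, -1.3]
opening: 0.632
[-0.9 -0.4 28.   0. ] [417.7 -20.3  45.5] [ 3.141e+00 -1.000e-03  1.815e+00] j6 -2.03 f [-0.3 -0.  -1.3] op 0.632 t 7.62
```

View pics/j.png

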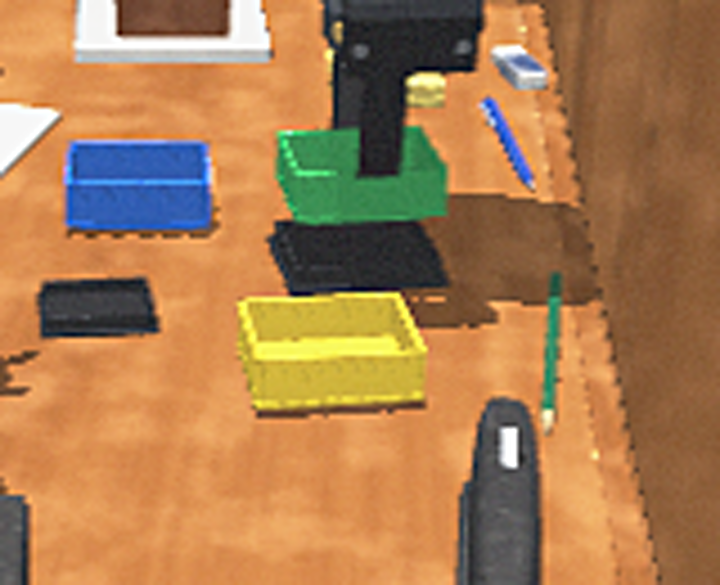

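```bash
python3 -m pendant '[[-0.9,-0.4,8,0],[-0.9,-0.4,15,0],[-0.9,-0.4,21,0],[-0.9,-0.4,26,0],[-0.9,-0.4,29,0],[-0.9,-0.4,29,0]]' 1; python3 g.py 417.5 -21.3 17.1 1.815
```

```text
t: 8.43
eef_pos: [417.7, -21.4, 16.7]
tcp_rot: [3.14, -0.001, 1.815]
ft_force: [0.5, 1.2, 2.2]
opening: 0.64
[ 0.1 -0.2 -0.4  0. ] [417.7 -21.4  16.7] [ 3.140e+00 -1.000e-03  1.815e+00] j6 -2.03 f [0.5 1.2 2.2] op 0.64 t 8.43
```

It reached z 16.7 with only about 2 N of force, which means it's seated. Releasing.

```bash
python3 -m pendant '[[0,0,0,0],[0,0,0,0],[0,0,0,0],[0,0,-20,0],[0,0,-60,0],[0,0,-120,0],[0,0,-150,0]]' 0
python3 - <<'E'
from cell import env,vision
from h import *
p=vision.read_camera("side")
cv2.imwrite("pics/k.png",cv2.resize(p["pixels"][150:280,210:370,::-1],None,fx=4.5,fy=4.5,interpolation=cv2.INTER_CUBIC))
m=cmask(p["pixels"],"green_tray",proj(p,[[418,-21,28]])[0],35)
for z in (10,16): print(z,fit(p,m,TRAY,(418,-21),z,[.15,.25]))
E
python3 g.py 548.8 -71 168 1.701
```

```text
t: 9.3
eef_pos: [418.0, -21.6, 169.4]
tcp_rot: [3.137, 0.001, 1.815]
ft_force: [0.6, -0.4, -1.2]
opening: 0.997
10 (array([ 4.17457470e+02, -1.81257319e+01,  2.05472105e-01]), np.float64(0.9497983951455148))
16 (array([ 4.17482107e+02, -5.76142607e+00,  1.82339114e-01]), np.float64(0.9387250088377391))
[-79.2 114.    4.7   6.6] [419.  -21.8 171.7] [3.134e+00 2.000e-03 1.815e+00] j6 -2.03 f [0.5 0.3 2.7] op 1.003 t 9.35
```

View pics/k.png

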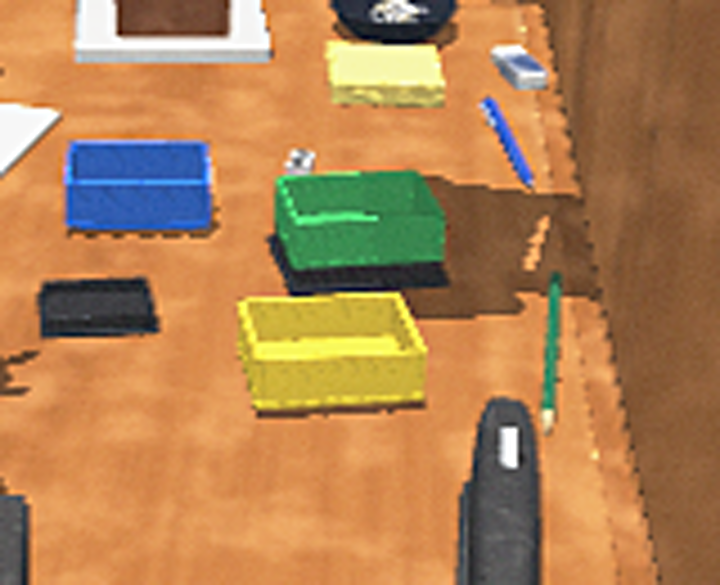

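```bash
python3 -m pendant '[[-26,38,3,2],[-53,76,3,4],[-79,114,3,6.6],[-79,114,40,6.6],[-79,114,80,6.6],[-79,114,115,6.6],[-79,114,115,6.6]]' 0; python3 g.py 549 -71 7 1.701
python3 - <<'E'
from cell import env,vision
from h import *
p=vision.read_camera("side")
cv2.imwrite("pics/l.png",cv2.resize(p["pixels"][130:260,170:330,::-1],None,fx=4.5,fy=4.5,interpolation=cv2.INTER_CUBIC))
p=vision.read_camera("top")
cv2.imwrite("pics/l2.png",cv2.resize(p["pixels"][110:240,200:360,::-1],None,fx=4.5,fy=4.5,interpolation=cv2.INTER_CUBIC))
E
```

```text
t: 10.22
eef_pos: [548.2, -70.6, 55.6]
tcp_rot: [3.138, -0.0, 1.7]
ft_force: [-0.4, 0.7, 0.7]
opening: 0.998
[-0.6  0.5 48.6 -0. ] [548.2 -70.6  55.6] [ 3.138 -0.     1.7  ] j6 -1.95 f [-0.4  0.7  0.7] op 0.998 t 10.22
```

View pics/l.png

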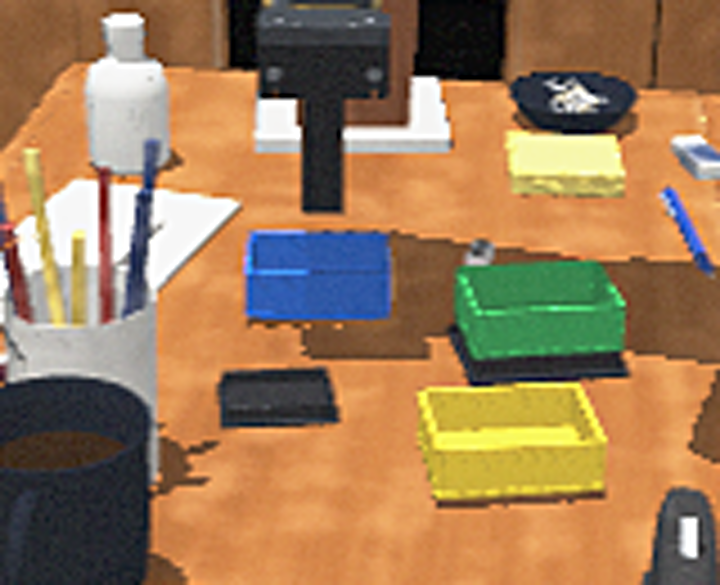

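View pics/l2.png

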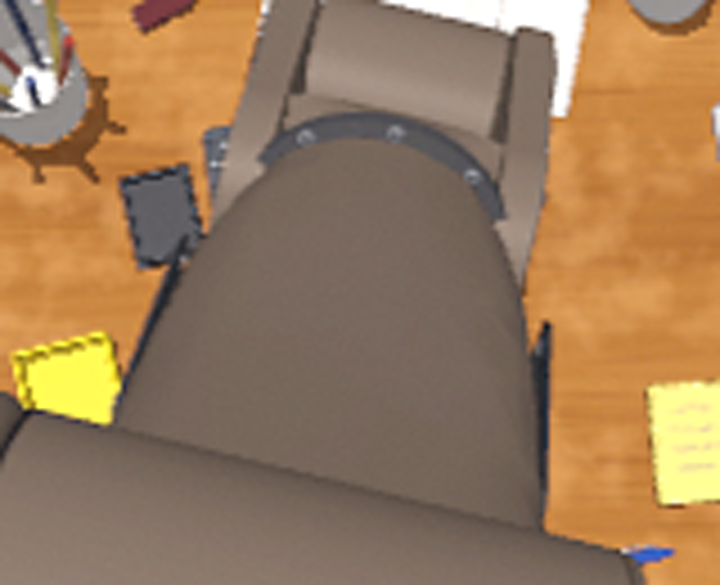

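```bash
python3 -m pendant '[[-0.6,0.5,20,0],[-0.6,0.5,38,0],[-0.6,0.5,48.5,0],[-0.6,0.5,48.5,0],[-0.6,0.5,48.5,0]]' 0;  python3 -m pendant '[[0,0,0,0],[0,0,0,0],[0,0,0,0],[0,0,0,0],[0,0,0,0],[0,0,0,0]]' 1
python3 - <<'E'
from cell import env,vision
from h import *
p=vision.read_camera("side")
cv2.imwrite("pics/m.png",cv2.resize(p["pixels"][130:260,170:330,::-1],None,fx=4.5,fy=4.5,interpolation=cv2.INTER_CUBIC))
E
python3 g.py 418 -21 110 1.815
```

```text
t: 10.95
eef_pos: [551.3, -71.6, 10.7]
tcp_rot: [3.133, 0.002, 1.7]
ft_force: [0.1, -0.4, 1.0]
opening: 0.999
t: 11.7
eef_pos: [551.3, -71.6, 10.7]
tcp_rot: [3.133, 0.002, 1.7]
ft_force: [0.4, 0.5, 0.3]
opening: 0.426
[  67.2 -124.8 -100.6   -6.6] [551.3 -71.6  10.7] [3.133e+00 2.000e-03 1.700e+00] j6 -1.95 f [-1.1 -0.3  0.1] op 0.381 t 11.75
```

View pics/m.png

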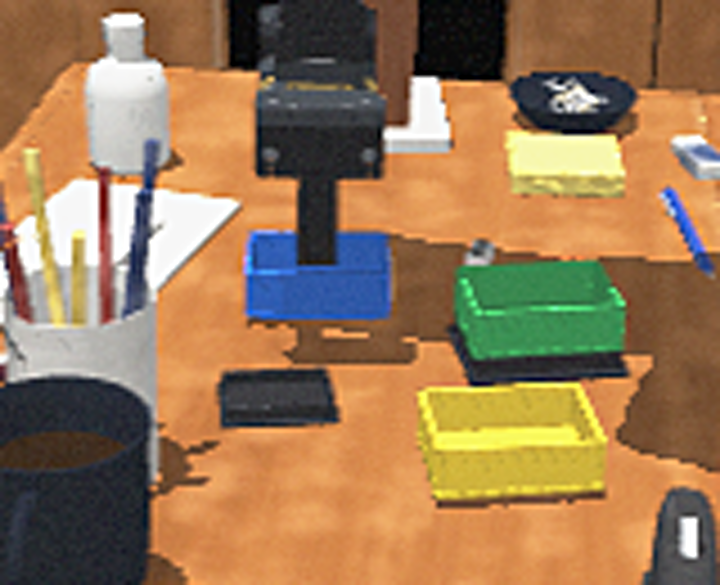

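The grip missed. The opening fell to 0.38, so the fingers closed above the rim, and the real fingertips must sit about 25 mm above the reported TCP. I'll lift, open, and go lower with force and vision checks.

```bash
python3 -m pendant '[[0,0,-8,0],[0,0,-20,0],[0,0,-20,0],[0,0,-20,0],[0,0,-20,0],[0,0,-20,0],[0,0,-20,0]]' 0
python3 - <<'E'
from cell import env,vision
from h import *
s=env.state(); R=Rotation.from_euler("xyz",s["tcp_rot"]).as_matrix()
print(s["eef_pos"],s["opening"],s["joints"].round(4),s["ft_force"])
p=vision.read_camera("side")
f=6;r0,c0=130,190
a=cv2.resize(p["pixels"][r0:r0+95,c0:c0+125,::-1],None,fx=f,fy=f,interpolation=cv2.INTER_CUBIC)
for dz,c in ((0,(0,0,255)),(19,(0,255,255)),(25,(255,0,255))):
  for d in (47.5,59.5):
    for w in(-10,10):
      u=((proj(p,[s["eef_pos"]+R[:,0]*d+R[:,1]*w-R[:,2]*dz])[0]-[c0,r0]+.5)*f).astype(int); cv2.circle(a,tuple(map(int,u)),2,c,-1)
cv2.imwrite("pics/n.png",a)
m=cmask(p["pixels"],"blue_tray",proj(p,[[550,-71,15]])[0],30)
print(fit(p,m,TRAY,(550,-71)))
E
```

```text
t: 12.62
eef_pos: [551.1, -71.6, 30.5]
tcp_rot: [3.133, 0.002, 1.7]
ft_force: [-0.1, 0.4, -0.2]
opening: 0.991
[551.07785862 -71.56026622  30.51905144] 0.9908887748419208 [-0.2489  0.6026  1.883   0.0027  0.6472 -1.9513] [-0.09327838  0.43878311 -0.20396617]
(array([ 5.47046832e+02, -7.18090068e+01,  1.27030962e-01]), np.float64(0.9183580551628286))
```

View pics/n.png

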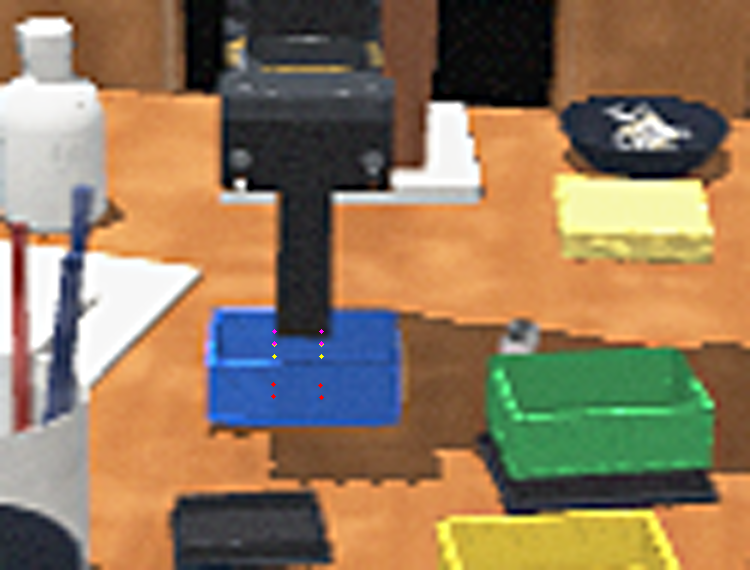

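```bash
python3 g.py 549.8 -71 -14 1.701; python3 -m pendant '[[-0.5,-1.3,12,0],[-0.5,-1.3,24,0],[-0.5,-1.3,34,0],[-0.5,-1.3,34,0]]' 0
python3 - <<'E'
from cell import env,vision
from h import *
p=vision.read_camera("side")
f=6;r0,c0=130,190
cv2.imwrite("pics/o.png",cv2.resize(p["pixels"][r0:r0+95,c0:c0+125,::-1],None,fx=f,fy=f,interpolation=cv2.INTER_CUBIC))
E
```

```text
[ 0.8 -1.6 44.6 -0. ] [551.1 -71.6  30.6] [3.133e+00 2.000e-03 1.700e+00] j6 -1.95 f [-0.9 -0.1 -0.9] op 0.996 t 12.68
t: 13.18
eef_pos: [549.7, -72.1, -4.6]
tcp_rot: [3.134, 0.001, 1.7]
ft_force: [-0.1, -0.0, 0.3]
opening: 1.002
```

View pics/o.png

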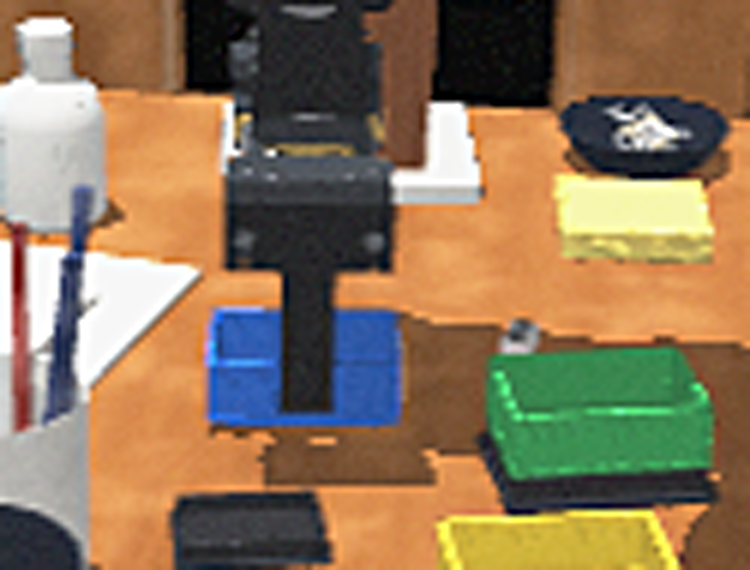

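TCP reads -4.6 mm with no contact, which confirms the offset. The fingers now straddle the blue tray. Going 8 mm lower and closing.

```bash
python3 -m pendant '[[0.8,0,4,0],[0.8,0,8,0]]' 0; python3 -m pendant '[[0,0,0,0],[0,0,0,0],[0,0,0,0],[0,0,0,0],[0,0,0,0],[0,0,0,0]]' 1;python3 - <<'E'
from cell import env,vision
from h import *
p=vision.read_camera("side")
f=6;r0,c0=130,190
cv2.imwrite("pics/q.png",cv2.resize(p["pixels"][r0:r0+95,c0:c0+125,::-1],None,fx=f,fy=f,interpolation=cv2.INTER_CUBIC))
E
```

```text
t: 13.48
eef_pos: [550.0, -71.3, -12.0]
tcp_rot: [3.133, 0.002, 1.7]
ft_force: [-0.2, -0.7, 0.3]
opening: 1.0
t: 14.22
eef_pos: [550.1, -71.4, -11.9]
tcp_rot: [3.133, 0.002, 1.7]
ft_force: [0.5, 0.1, 1.6]
opening: 0.651
```

View pics/q.png

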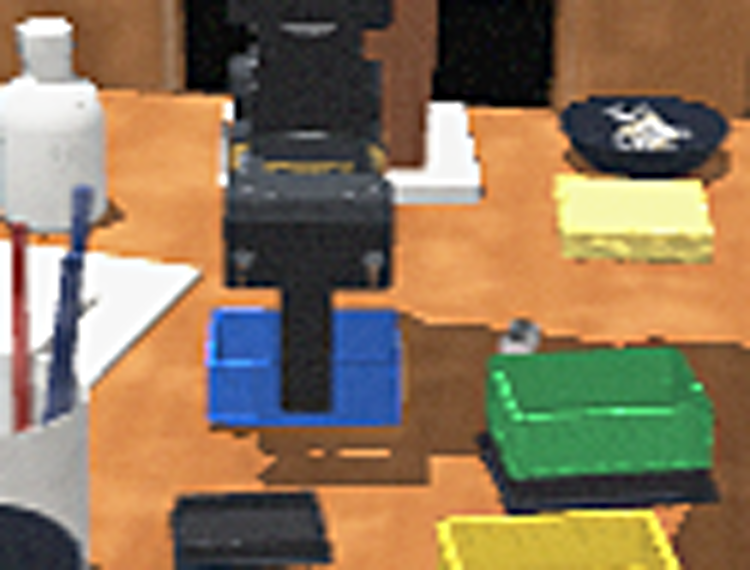

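Gripped at 0.651, about 61.8 mm. Lifting and carrying.

```bash
python3 -m pendant '[[0,0,-15,0],[0,0,-45,0],[0,0,-80,0],[0,0,-100,0],[0,0,-100,0]]' 1; python3 g.py 419.5 -21.3 88 1.815
```

```text
t: 14.9
eef_pos: [549.9, -71.5, 90.0]
tcp_rot: [3.13, 0.003, 1.7]
ft_force: [-0.6, 0.6, -1.8]
opening: 0.651
[  66.6 -122.8    0.4   -6.6] [549.9 -71.5  90. ] [3.13e+00 3.00e-03 1.70e+00] j6 -1.95 f [-0.6  0.6 -1.8] op 0.651 t 14.9
```

```bash
python3 -m pendant '[[17,-31,0,-2],[34,-62,0,-4],[51,-93,0,-6],[66.6,-123,0,-6.6],[66.6,-123,0,-6.6],[66.6,-123,0,-6.6]]' 1
cat > cmp.py <<'E'
import sys
from cell import env,vision
from h import *
# held tray (name, z of underside) vs lower tray
q,dz,q2,z2=sys.argv[1],float(sys.argv[2]),sys.argv[3],float(sys.argv[4])
s=env.state(); z=s["eef_pos"][2]+dz; print(s["eef_pos"].round(1),s["tcp_rot"].round(3))
p=vision.read_camera("side"); f=5
a=cv2.resize(p["pixels"][:,:,::-1],None,fx=f,fy=f,interpolation=cv2.INTER_CUBIC)
for n,zz in((q,z),(q2,z2)):
    uv=proj(p,[[*s["eef_pos"][:2],zz+17]])[0]
    m=cmask(p["pixels"],n,uv,34); x,i=fit(p,m,TRAY,s["eef_pos"][:2],zz,[.15,.25]); print(n,x.round(2),round(i,3))
    h=cv2.convexHull(sil(p,TRAY,x,zz).astype(np.float32)); cv2.polylines(a,[((h+.5)*f).astype(int)],True,(255,0,255),1)
u,v=(uv*f).astype(int); cv2.imwrite(sys.argv[5],a[max(0,v-400):v+180,max(0,u-380):u+380])
E
python3 cmp.py blue_tray 11.9 green_tray 10 pics/r.png
```

```text
t: 15.65
eef_pos: [420.1, -21.5, 88.2]
tcp_rot: [3.13, 0.004, 1.815]
ft_force: [0.7, -0.2, -2.3]
opening: 0.649
[420.1 -21.5  88.2] [3.13  0.004 1.815]
blue_tray [ 4.1795e+02 -2.0060e+01  2.0000e-01] 0.956
green_tray [ 4.1733e+02 -1.7700e+01  2.1000e-01] 0.944
```

View pics/r.png

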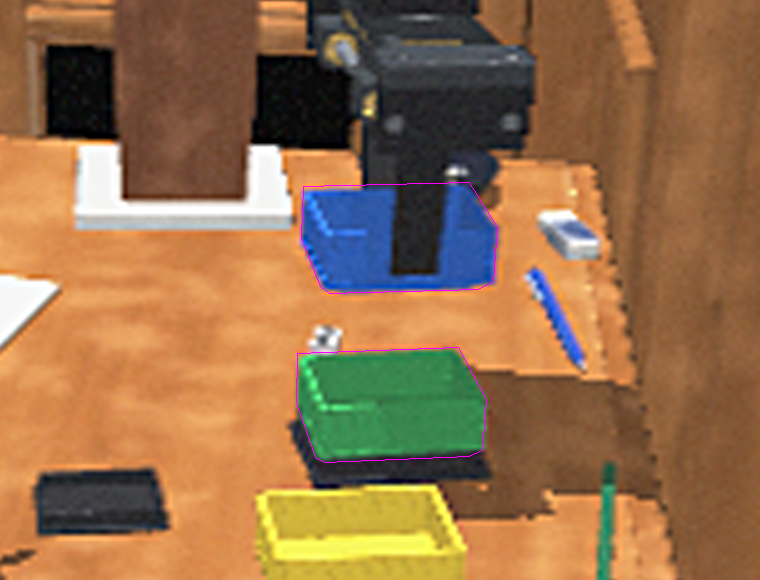

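```bash
python3 g.py 430 200 110;  python3 -m pendant '[[53,11,-5,0],[106,22,-10,0],[160,34,-20,0],[212,64,-20,0],[212,64,-20,0]]' 1
cat > tops.py <<'E'
import sys
from cell import env,vision
from h import *
print(env.state()["eef_pos"].round(1))
P=vision.read_camera("top"); f=6
a=cv2.resize(P["pixels"][:,:,::-1],None,fx=f,fy=f,interpolation=cv2.INTER_CUBIC)
for q,M,z in (("green_tray",TRAY,10),("base",BASE,0)) if len(sys.argv)<3 else ((sys.argv[2],TRAY,float(sys.argv[3])),):
    uv=proj(P,[[419,-21,z+15]])[0]
    if q=="base": x=[421.14,-21.2,3.4-np.pi]
    else:
        m=cmask(P["pixels"],q,uv,30); x,i=fit(P,m,M,(419,-21),z,[.2,.3]); print(q,x.round(2),round(i,3))
    h=cv2.convexHull(sil(P,M,x,z).astype(np.float32)); cv2.polylines(a,[((h+.5)*f).astype(int)],True,(255,0,255),1)
u,v=(uv*f).astype(int); cv2.imwrite(sys.argv[1],a[v-270:v+270,u-360:u+360])
E
python3 tops.py pics/s.png
```

```text
[212.6  63.4 -22.    0. ] [420.2 -21.6  88.2] [3.13  0.004 1.815] j6 -2.03 f [-0.3  0.2 -0.8] op 0.648 t 15.7
t: 16.32
eef_pos: [432.2, 202.9, 107.8]
tcp_rot: [3.128, 0.004, 1.819]
ft_force: [0.5, -0.0, -1.1]
opening: 0.651
[432.2 202.9 107.8]
green_tray [ 4.2019e+02 -2.0570e+01  2.4000e-01] 0.94
```

View pics/s.png

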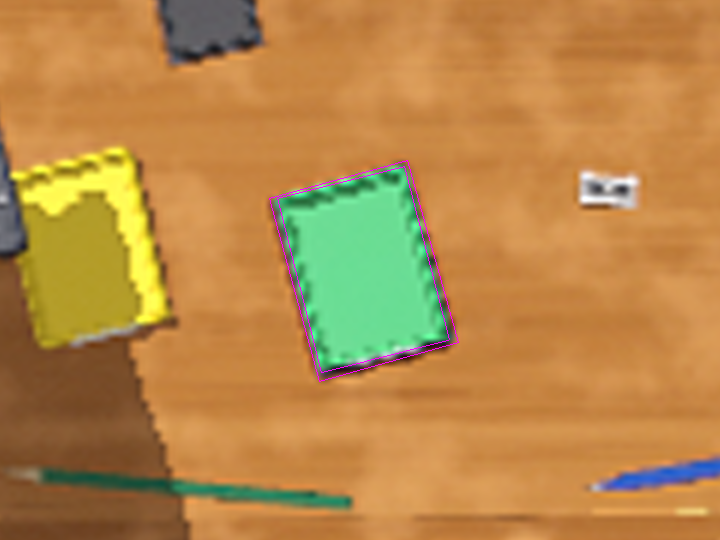

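The top view shows green seated and centred within about 1 mm. Returning with blue.

```bash
python3 g.py 419.4 -20.9 88 1.812
```

```text
[-212.2  -66.1   19.8    0.4] [431.3 201.1 107.6] [3.13  0.004 1.818] j6 -1.51 f [-0.6 -0.6 -1.2] op 0.648 t 16.38
```

```bash
python3 -m pendant '[[-53,-17,0,0],[-106,-33,0,0],[-160,-50,5,0],[-212,-66,20,0.4],[-212,-66,35,0.4],[-212,-66,48,0.4],[-212,-66,48,0.4]]' 1; python3 cmp.py blue_tray 11.9 green_tray 10 pics/t.png; python3 g.py 419.4 -20.9 26 1.812
```

```text
t: 17.25
eef_pos: [419.1, -21.7, 59.1]
tcp_rot: [3.132, 0.003, 1.809]
ft_force: [0.3, 0.8, -1.4]
opening: 0.645
[419.1 -21.7  59.1] [3.132e+00 3.000e-03 1.809e+00]
blue_tray [ 4.1745e+02 -2.0230e+01  1.9000e-01] 0.947
green_tray [ 4.1746e+02 -1.7830e+01  2.1000e-01] 0.942
[ 0.6 -0.3 33.6 -0.1] [419.5 -21.4  59.6] [3.131 0.004 1.81 ] j6 -2.02 f [-0.1  0.1 -0.8] op 0.654 t 17.3
```

View pics/t.png

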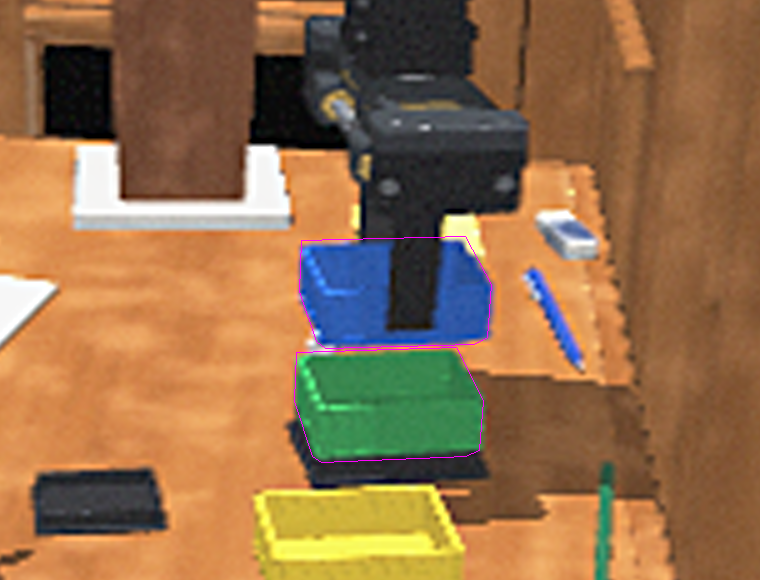

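```bash
python3 -m pendant '[[0.9,-0.2,10,0],[0.9,-0.2,18,0],[0.9,-0.2,24,0],[0.9,-0.2,29,0],[0.9,-0.2,32,0],[0.9,-0.2,34,0],[0.9,-0.2,34,0]]' 1; python3 cmp.py blue_tray 11.9 green_tray 10 pics/u.png
```

```text
t: 18.18
eef_pos: [419.6, -20.6, 25.9]
tcp_rot: [3.131, 0.004, 1.81]
ft_force: [-1.3, 1.3, 6.2]
opening: 0.65
[419.6 -20.6  25.9] [3.131 0.004 1.81 ]
blue_tray [ 4.1733e+02 -2.0130e+01  1.6000e-01] 0.934
green_tray [ 4.1753e+02 -1.4030e+01  1.9000e-01] 0.666
```

View pics/u.png

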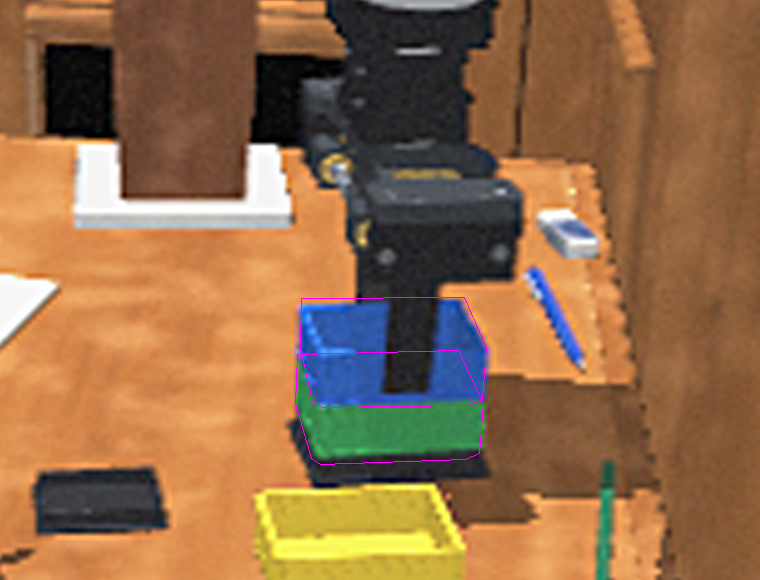

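Blue is flush on green. The fit force is 6 N. Releasing and rising.

```bash
python3 -m pendant '[[0,0,0,0],[0,0,0,0],[0,0,0,0],[0,0,-15,0],[0,0,-50,0],[0,0,-90,0],[0,0,-90,0]]' 0; python3 g.py 430 180 115; python3 cmp.py blue_tray 11.9 green_tray 10 pics/v.png >/dev/null
python3 - <<'E'
from cell import vision
from h import *
p=vision.read_camera("side"); m=cmask(p["pixels"],"blue_tray",proj(p,[[419,-21,55]])[0],34)
print(fit(p,m,TRAY,(419,-21),38,[.15,.25]))
E
```

```text
t: 19.1
eef_pos: [419.7, -20.7, 118.0]
tcp_rot: [3.126, 0.006, 1.81]
ft_force: [-0.6, -0.2, 0.1]
opening: 1.004
[192.5  57.5   2.7   0. ] [419.7 -20.7 118. ] [3.126 0.006 1.81 ] j6 -2.02 f [-0.6 -0.2  0.1] op 1.004 t 19.1
(array([ 4.17294720e+02, -2.02026486e+01,  1.63315932e-01]), np.float64(0.9270837537840565))
```

View pics/v.png

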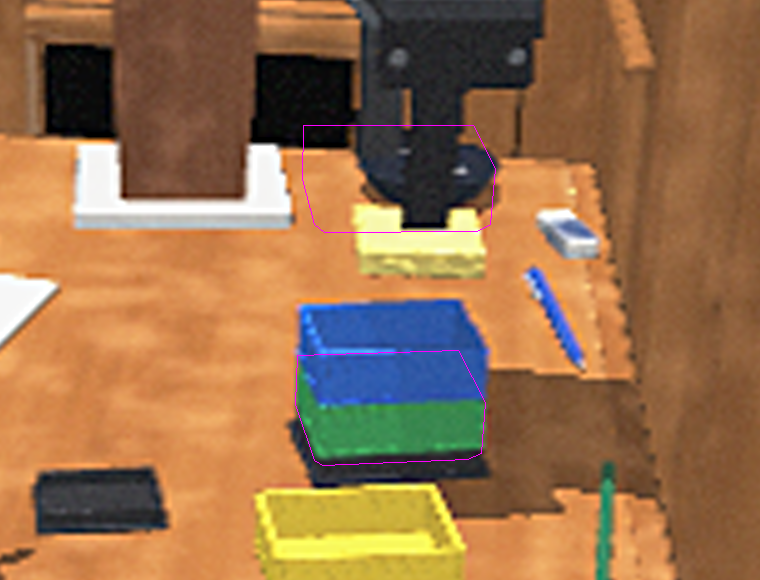

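Blue is seated: the side fit at z=38 matches. Next is the sharpener, with its long side along world y and tilted about -5°.

```bash
python3 g.py 456.7 -139.2 118;  python3 -m pendant '[[-15,4,0,10],[-40,5,0,20],[-70,6,0,31],[-100,7,0,42],[-124,8,0,52],[-124,8,0,63],[-124,8,0,73],[-124,8,0,84]]' 0;  python3 -m pendant '[[0,0,0,10],[0,0,0,20],[0,0,0,25],[0,0,0,25]]' 0; python3 g.py 456.7 -139.2 10 -0.09
```

```text
[-124.4    9.1   -1.5    0. ] [418.4 -20.5 115.8] [3.13  0.004 1.81 ] j6 -2.02 f [-0.9 -0.2 -0.7] op 0.999 t 19.2
t: 20.2
eef_pos: [455.0, -138.9, 114.9]
tcp_rot: [3.138, -0.009, 0.342]
ft_force: [0.1, -0.6, -0.0]
opening: 1.001
t: 20.7
eef_pos: [454.5, -138.7, 113.6]
tcp_rot: [-3.14, -0.008, -0.094]
ft_force: [0.0, -0.3, -0.4]
opening: 0.998
[  1.5   0.4 103.6  -0.2] [ 454.5 -138.7  113.6] [-3.14  -0.008 -0.094] j6 -0.35 f [ 0.  -0.3 -0.4] op 0.998 t 20.7
```

```bash
python3 -m pendant '[[2.2,0.4,40,0],[2.2,0.4,80,0],[2.2,0.4,103,0],[2.2,0.4,110,0],[2.2,0.4,110,0]]' 0
cat > shp.py <<'E'
import sys
from cell import env,vision
from h import *
s=env.state(); R=Rotation.from_euler("xyz",s["tcp_rot"]).as_matrix(); print(s["eef_pos"].round(1),s["tcp_rot"].round(3),s["opening"].round(3),s["ft_force"].round(1))
f=6
p=vision.read_camera("side"); u=proj(p,[[457,-139,15]])[0].astype(int); r0,c0=u[1]-55,u[0]-60
cv2.imwrite(sys.argv[1],cv2.resize(p["pixels"][r0:r0+95,c0:c0+125,::-1],None,fx=f,fy=f,interpolation=cv2.INTER_CUBIC))
E
python3 shp.py pics/w.png
```

```text
t: 21.32
eef_pos: [457.3, -139.2, 3.5]
tcp_rot: [-3.14, -0.007, -0.093]
ft_force: [0.9, -1.1, 0.3]
opening: 0.999Traceback (most recent call last):
  File "shp.py", line 4, in <module>
    s=env.state(); R=Rotation.from_euler("xyz",s["tcp_rot"]).as_matrix(); print(s["eef_pos"].round(1),s["tcp_rot"].round(3),s["opening"].round(3),s["ft_force"].round(1))
                                                                                                                            ^^^^^^^^^^^^^^^^^^
AttributeError: 'float' object has no attribute 'round'
```

```bash
sed -i 's/s\["opening"\].round(3)/round(s["opening"],3)/' shp.py; python3 shp.py pics/w.png
```

```text
[ 457.3 -139.2    3.5] [-3.14  -0.007 -0.093] 0.999 [ 0.9 -1.1  0.3]
```

View pics/w.png

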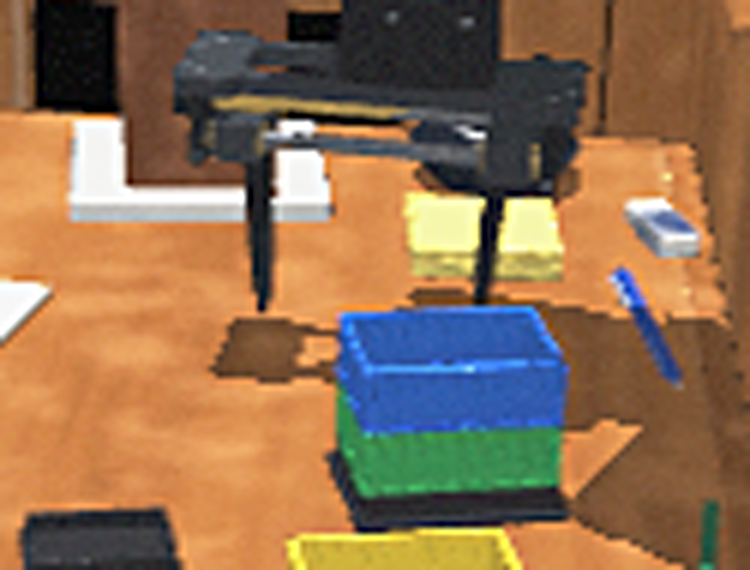

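The sharpener is hidden behind the stack. The two fingertips are at (262,305) and (482,300), still about 25 mm up. I'll descend gently and watch the force.

```bash
python3 -m pendant '[[0,0,8,0],[0,0,15,0],[0,0,20,0],[0,0,22,0],[0,0,22,0]]' 0; python3 shp.py pics/x.png
python3 - <<'E'
from cell import vision,env
from h import *
s=env.state(); R=Rotation.from_euler("xyz",s["tcp_rot"]).as_matrix()
p=vision.read_camera("side"); u=proj(p,[[457,-139,15]])[0].astype(int); r0,c0=u[1]-55,u[0]-60
for d in(-48,48):
  for z in (20,25,30): print(d,z,((proj(p,[s["eef_pos"]+R[:,0]*d+R[:,1]*-10-R[:,2]*z])[0]-[c0,r0]+.5)*6).round())
E
```

```text
t: 22.0
eef_pos: [457.7, -139.3, -18.1]
tcp_rot: [-3.14, -0.008, -0.093]
ft_force: [0.4, -0.5, 0.1]
opening: 1.005
[ 457.7 -139.3  -18.1] [-3.14  -0.008 -0.093] 1.005 [ 0.4 -0.5  0.1]
-48 20 [461. 382.]
-48 25 [462. 373.]
-48 30 [463. 363.]
48 20 [258. 362.]
48 25 [258. 352.]
48 30 [259. 343.]
```

View pics/x.png

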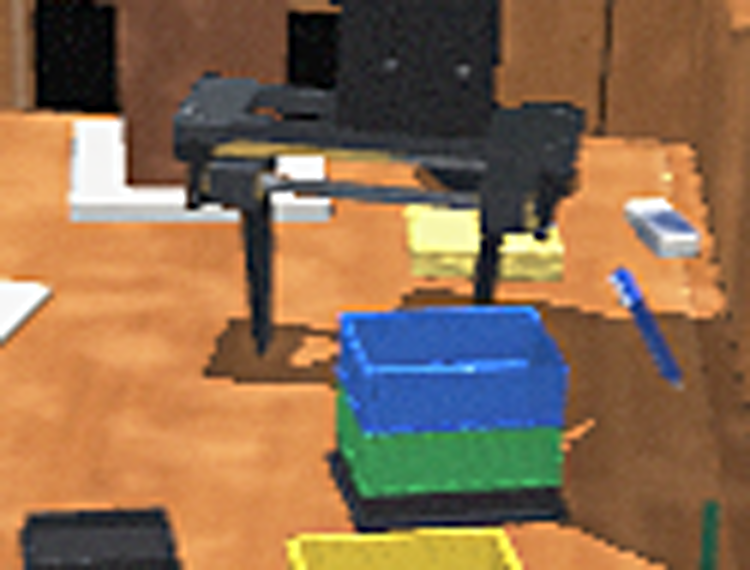

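Tip at row 353, so the offset is 25 mm and the tip is about 7 mm above the desk. 3 mm lower, then close.

```bash
python3 -m pendant '[[0,0,2,0],[0,0,3.5,0],[0,0,3.5,0]]' 0; python3 -m pendant '[[0,0,0,0],[0,0,0,0],[0,0,0,0],[0,0,0,0],[0,0,0,0],[0,0,0,0],[0,0,0,0],[0,0,0,0]]' 1; python3 -m pendant '[[0,0,0,0],[0,0,0,0],[0,0,0,0],[0,0,0,0]]' 1
```

```text
t: 22.48
eef_pos: [457.9, -139.3, -21.5]
tcp_rot: [-3.14, -0.008, -0.093]
ft_force: [-0.3, 1.2, 0.4]
opening: 1.001
t: 23.48
eef_pos: [457.8, -139.3, -21.5]
tcp_rot: [-3.14, -0.008, -0.093]
ft_force: [0.1, 0.6, -0.6]
opening: 0.216
t: 23.98
eef_pos: [457.8, -139.3, -21.5]
tcp_rot: [-3.14, -0.008, -0.093]
ft_force: [-0.4, 0.1, -1.1]
opening: 0.151
```

```bash
python3 -m pendant '[[0,0,-20,0],[0,0,-60,0],[0,0,-100,0],[0,0,-130,0],[0,0,-130,0]]' 1; python3 shp.py pics/y.png; python3 g.py 419.5 -21 110 0.24
```

```text
t: 24.6
eef_pos: [457.6, -139.7, 110.2]
tcp_rot: [-3.142, -0.012, -0.093]
ft_force: [0.5, -0.6, -0.6]
opening: 0.151
[ 457.6 -139.7  110.2] [-3.142 -0.012 -0.093] 0.151 [ 0.5 -0.6 -0.6]
[ -48.3 -114.4   -1.5  -19.1] [ 457.  -139.4  108.8] [-3.141 -0.009 -0.093] j6 -0.35 f [-0.2 -0.4 -1.2] op 0.152 t 24.65
```

View pics/y.png

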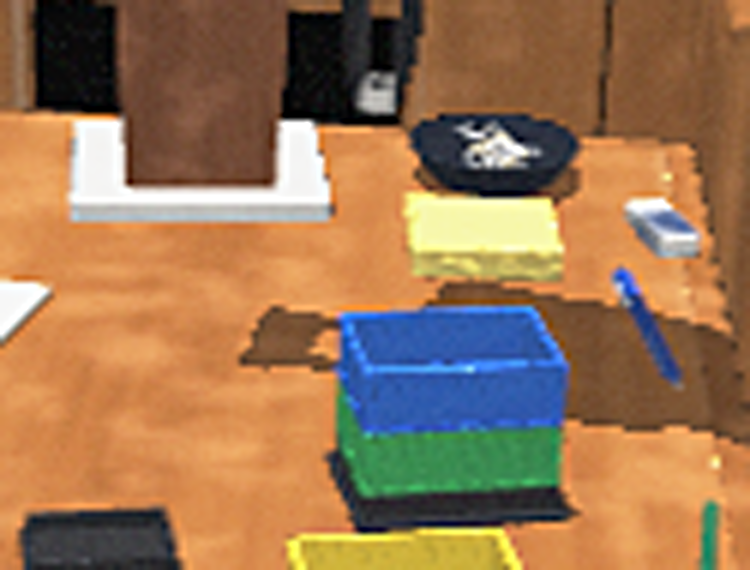

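The sharpener is held at (380,95). Carrying it above the blue tray.

```bash
python3 -m pendant '[[-12,-29,-2,-5],[-24,-57,-2,-10],[-36,-86,-2,-15],[-48,-114,-2,-19],[-48,-114,-2,-19],[-48,-114,-2,-19]]' 1; python3 shp.py pics/z.png; python3 g.py 419.5 -21 27 0.24
```

```text
t: 25.4
eef_pos: [419.8, -21.7, 109.8]
tcp_rot: [3.14, -0.008, 0.238]
ft_force: [0.4, -0.2, -0.6]
opening: 0.151
[419.8 -21.7 109.8] [ 3.14  -0.008  0.238] 0.151 [ 0.4 -0.2 -0.6]
[-0.9 -1.2 83.  -0.1] [419.9 -22.  110. ] [ 3.14  -0.008  0.238] j6 -0.45 f [ 0.7  0.7 -0.1] op 0.149 t 25.45
```

View pics/z.png

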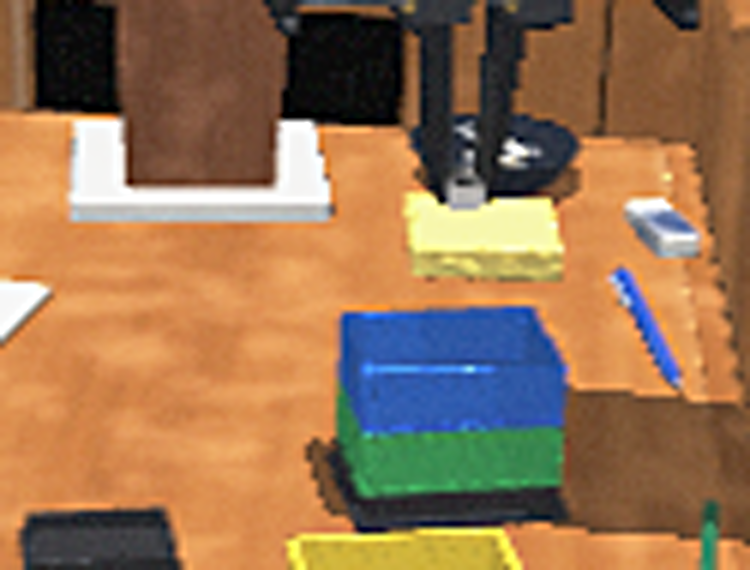

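```bash
python3 -m pendant '[[-0.9,-1,20,0],[-0.9,-1,45,0],[-0.9,-1,62,0],[-0.9,-1,73,0],[-0.9,-1,79,0],[-0.9,-1,83.5,0],[-0.9,-1,83.5,0]]' 1; python3 shp.py pics/aa.png
```

```text
t: 26.32
eef_pos: [419.6, -21.3, 26.5]
tcp_rot: [3.14, -0.009, 0.237]
ft_force: [-0.7, -0.2, -0.8]
opening: 0.149
[419.6 -21.3  26.5] [ 3.14  -0.009  0.237] 0.149 [-0.7 -0.2 -0.8]
```

View pics/aa.png

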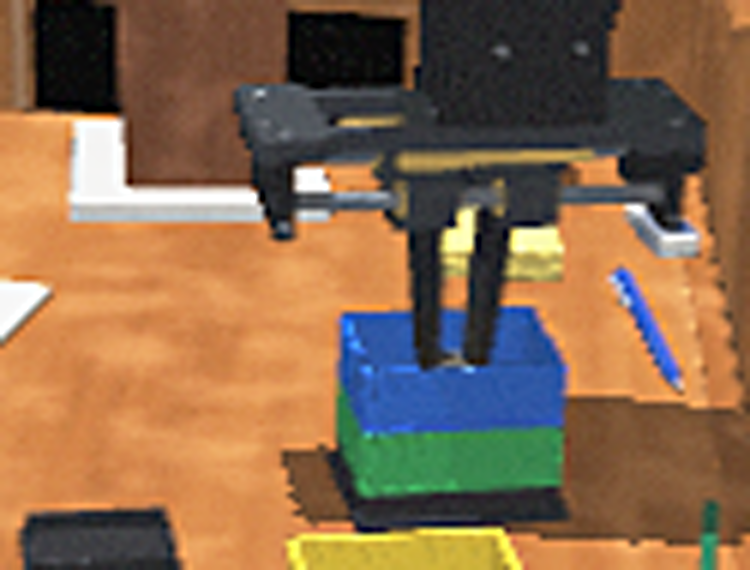

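Inside the blue tray, just above its floor. Opening partly and rising.

```bash
python3 -m pendant '[[0,0,0.5,0],[0,0,0.5,0],[0,0,0.5,0],[0,0,0.5,0]]' 0.65; python3 -m pendant '[[0,0,-10,0],[0,0,-25,0],[0,0,-50,0],[0,0,-85,0],[0,0,-85,0]]' 0.65; python3 g.py 430 111.5 110 1.786
```

```text
t: 26.88
eef_pos: [419.7, -21.3, 26.2]
tcp_rot: [3.139, -0.009, 0.237]
ft_force: [0.3, 0.5, -0.5]
opening: 0.347
t: 27.5
eef_pos: [419.9, -21.4, 113.5]
tcp_rot: [3.137, -0.013, 0.238]
ft_force: [0.1, -0.0, 0.0]
opening: 0.347
[  41.  -126.8    3.5  -88.7] [419.9 -21.4 113.5] [ 3.137 -0.013  0.238] j6 -0.45 f [ 0.1 -0.   0. ] op 0.347 t 27.5
```

```bash
python3 -m pendant '[[0,-25,0,-10],[10,-60,0,-20],[25,-95,0,-31],[41,-127,0,-42],[41,-127,0,-52],[41,-127,0,-63],[41,-127,0,-73],[41,-127,0,-84]]' 0;  python3 -m pendant '[[0,0,0,-5.3],[0,0,0,-5.3]]' 0; python3 g.py 429.9 111.7 -12 1.796; python3 tops.py pics/bb.png blue_tray 38
```

```text
t: 28.5
eef_pos: [429.5, 111.7, 113.0]
tcp_rot: [3.129, 0.003, 1.705]
ft_force: [0.7, 0.4, 0.2]
opening: 0.996
t: 28.75
eef_pos: [429.2, 111.6, 112.6]
tcp_rot: [3.13, 0.004, 1.797]
ft_force: [-1.1, -0.1, 0.4]
opening: 0.999
[ 4.000e-01 -7.000e-01  1.246e+02  1.000e-01] [429.2 111.6 112.6] [3.13  0.004 1.797] j6 -1.69 f [-1.1 -0.1  0.4] op 0.999 t 28.75
[429.2 111.6 112.6]
blue_tray [ 4.2044e+02 -1.9440e+01  2.4000e-01] 0.938
```

View pics/bb.png

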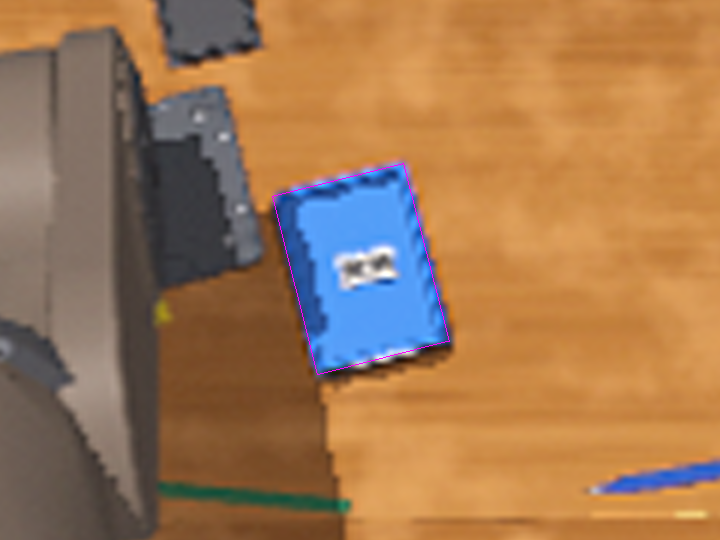

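The sharpener lies inside blue at (368,266). I'll grip yellow slightly higher, at TCP z about -5, to keep the gripper body above the stack.

```bash
python3 -m pendant '[[0.4,-0.7,40,0],[0.4,-0.7,80,0],[0.4,-0.7,100,0],[0.4,-0.7,112,0],[0.4,-0.7,117.5,0],[0.4,-0.7,117.5,0]]' 0; python3 g.py 429.9 111.7 -5 1.796
python3 - <<'E'
from cell import vision
from h import *
p=vision.read_camera("side"); f=5
cv2.imwrite("pics/cc.png",cv2.resize(p["pixels"][150:270,220:360,::-1],None,fx=f,fy=f,interpolation=cv2.INTER_CUBIC))
E
```

```text
t: 29.55
eef_pos: [430.0, 111.8, -4.6]
tcp_rot: [3.13, 0.004, 1.795]
ft_force: [0.6, 0.1, 0.7]
opening: 0.996
[-0.  -0.1  0.4 -0.1] [430.  111.8  -4.6] [3.13  0.004 1.795] j6 -1.68 f [0.6 0.1 0.7] op 0.996 t 29.55
```

View pics/cc.png

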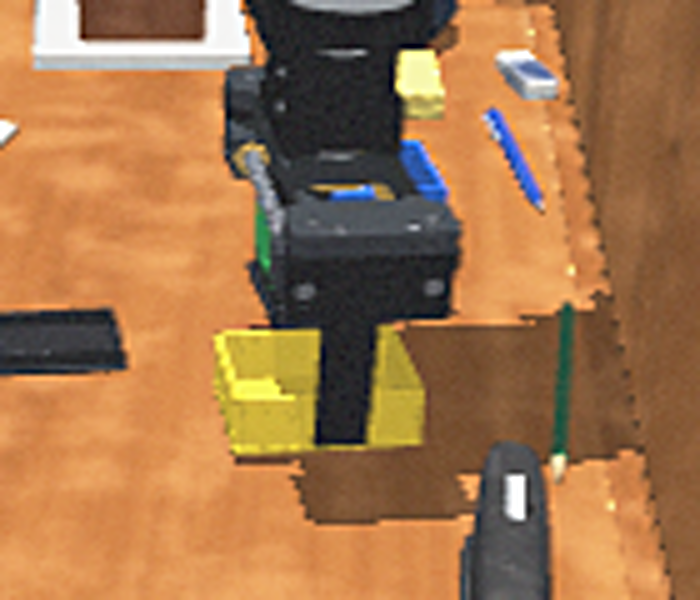

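```bash
python3 -m pendant '[[0,0,0,0],[0,0,0,0],[0,0,0,0],[0,0,0,0],[0,0,0,0],[0,0,0,0],[0,0,0,0]]' 1; python3 -m pendant '[[0,0,-15,0],[0,0,-45,0],[0,0,-80,0],[0,0,-115,0],[0,0,-125,0],[0,0,-125,0]]' 1; python3 g.py 420.2 -20.3 115 1.811
```

```text
t: 30.48
eef_pos: [430.2, 111.8, -4.2]
tcp_rot: [3.129, 0.004, 1.795]
ft_force: [-1.2, -0.1, 4.7]
opening: 0.656
t: 31.22
eef_pos: [428.5, 111.9, 120.5]
tcp_rot: [3.129, 0.004, 1.795]
ft_force: [-0.1, -0.3, -0.7]
opening: 0.651
[-127.   -37.6    5.6   -0.9] [428.5 111.9 120.5] [3.129 0.004 1.795] j6 -1.68 f [-0.1 -0.3 -0.7] op 0.651 t 31.23
```

```bash
python3 -m pendant '[[-32,-9,0,0],[-64,-19,0,0],[-96,-29,3,-0.9],[-127,-38.5,5,-0.9],[-127,-38.5,15,-0.9],[-127,-38.5,25,-0.9],[-127,-38.5,25,-0.9]]' 1; python3 cmp.py yellow_tray 4.2 blue_tray 38 pics/dd.png; python3 g.py 419.3 -20.3 61.8 1.811
```

```text
t: 32.1
eef_pos: [418.9, -19.7, 94.3]
tcp_rot: [3.131, 0.003, 1.812]
ft_force: [0.1, 0.2, -1.5]
opening: 0.65
[418.9 -19.7  94.3] [3.131e+00 3.000e-03 1.812e+00]
yellow_tray [ 4.1737e+02 -1.8580e+01  2.1000e-01] 0.941
blue_tray [ 4.1746e+02 -2.0550e+01  1.6000e-01] 0.927
[-0.4 -0.4 33.1  0.1] [419.2 -19.7  94.9] [3.130e+00 3.000e-03 1.812e+00] j6 -2.02 f [-0.3  0.9 -0.2] op 0.649 t 32.15
```

View pics/dd.png

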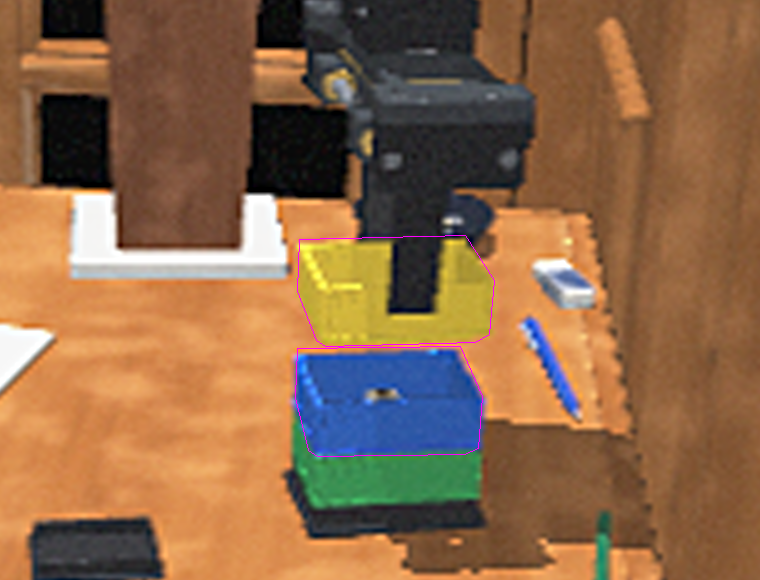

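Aligned in x. I'll shift y by about -0.8 mm and lower.

```bash
python3 -m pendant '[[-0.8,-0.2,10,0],[-0.8,-0.2,18,0],[-0.8,-0.2,24,0],[-0.8,-0.2,28.5,0],[-0.8,-0.2,31.5,0],[-0.8,-0.2,33.3,0],[-0.8,-0.2,33.3,0]]' 1; python3 cmp.py yellow_tray 4.2 blue_tray 38 pics/ee.png
```

```text
t: 33.02
eef_pos: [419.7, -20.6, 61.8]
tcp_rot: [3.13, 0.004, 1.812]
ft_force: [0.2, 0.2, -0.2]
opening: 0.65
[419.7 -20.6  61.8] [3.13  0.004 1.812]
yellow_tray [ 4.184e+02 -2.298e+01  2.400e-01] 0.936
blue_tray [ 4.1703e+02 -1.7270e+01  1.6000e-01] 0.619
```

View pics/ee.png

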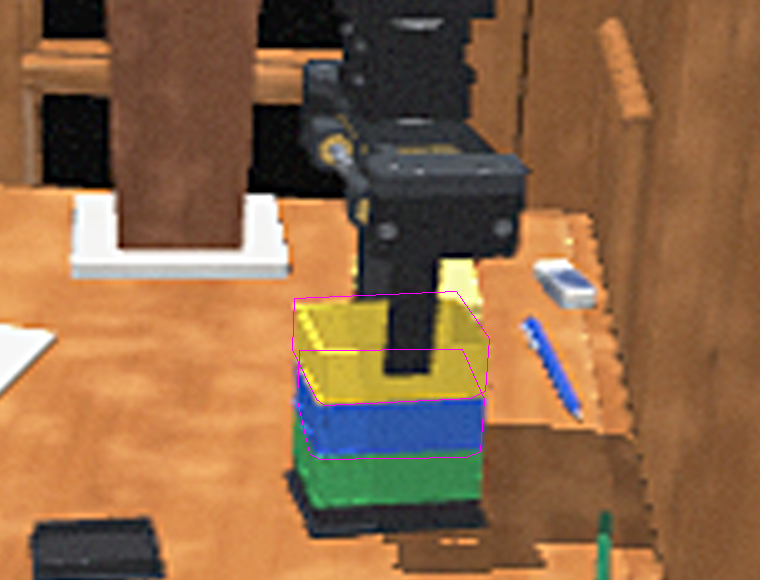

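```bash
python3 -m pendant '[[0,0,0.7,0],[0,0,1.3,0],[0,0,1.3,0]]' 1
```

```text
t: 33.45
eef_pos: [419.8, -20.6, 61.6]
tcp_rot: [3.129, 0.004, 1.812]
ft_force: [-5.3, 0.5, 24.9]
opening: 0.648
```

Firm contact at z 61.6 confirms it's seated. Backing off 1 mm, releasing and rising.

```bash
python3 -m pendant '[[0,0,-0.2,0]]' 1; python3 -m pendant '[[0,0,0,0],[0,0,0,0],[0,0,0,0],[0,0,0,0],[0,0,-15,0],[0,0,-50,0],[0,0,-90,0]]' 0; python3 g.py 440 200 160
```

```text
t: 33.58
eef_pos: [420.0, -20.7, 62.2]
tcp_rot: [3.128, 0.005, 1.812]
ft_force: [0.2, 0.4, -1.4]
opening: 0.648
t: 34.45
eef_pos: [418.3, -20.5, 152.9]
tcp_rot: [3.13, 0.004, 1.812]
ft_force: [1.1, -0.9, 0.3]
opening: 1.001
[208.9  73.8  -7.    0. ] [418.3 -20.5 152.9] [3.13  0.004 1.812] j6 -2.02 f [ 1.1 -0.9  0.3] op 1.001 t 34.45
```

```bash
python3 -m pendant '[[52,18,-5,0],[104,36,-7,0],[156,55,-7,0],[209,74,-7,0],[209,74,-7,0],[209,74,-7,0]]' 0; python3 tops.py pics/ff.png yellow_tray 66
python3 - <<'E'
from cell import vision
from h import *
p=vision.read_camera("side"); f=5
m=cmask(p["pixels"],"yellow_tray",proj(p,[[419,-21,83]])[0],30); print(m.sum(),fit(p,m,TRAY,(419,-21),66,[.15,.25]))
cv2.imwrite("pics/gg.png",cv2.resize(p["pixels"][:,:,::-1],(768,576),interpolation=cv2.INTER_CUBIC))
cv2.imwrite("pics/gg2.png",cv2.resize(p["pixels"][140:250,230:350,::-1],None,fx=f,fy=f,interpolation=cv2.INTER_CUBIC))
for q in("notes","stapler","mug"):
  for n in("top","side"):
    P=vision.read_camera(n)
    for d in vision.find_in(P,q)[:1]: print(n,q,(np.array(P["R"]).T@(np.array(d["at"])-P["t"])).round(0))
E
```

```text
t: 35.2
eef_pos: [439.7, 199.9, 159.7]
tcp_rot: [3.13, 0.004, 1.813]
ft_force: [0.2, 0.1, -0.6]
opening: 1.002
[439.7 199.9 159.7]
yellow_tray [ 4.2139e+02 -1.9270e+01  2.5000e-01] 0.934
899 (array([ 4.18576986e+02, -2.37878803e+01,  2.41400520e-01]), np.float64(0.8603352920843416))
top notes [ 406. -292.   19.]
side stapler [350. 314.  37.]
top mug [622. 262.  66.]
side mug [619. 274.  70.]
```

View pics/ff.png

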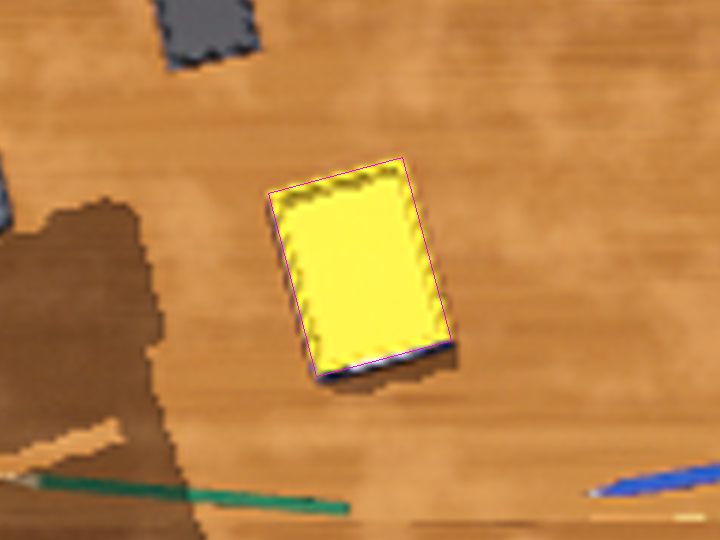

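View pics/gg2.png

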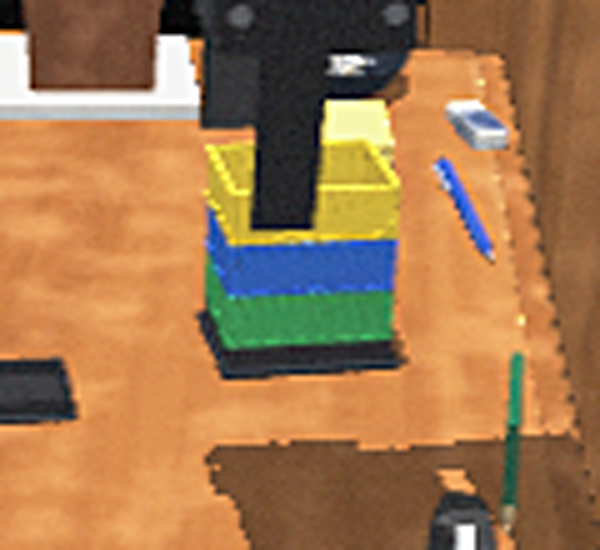

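View pics/gg.png

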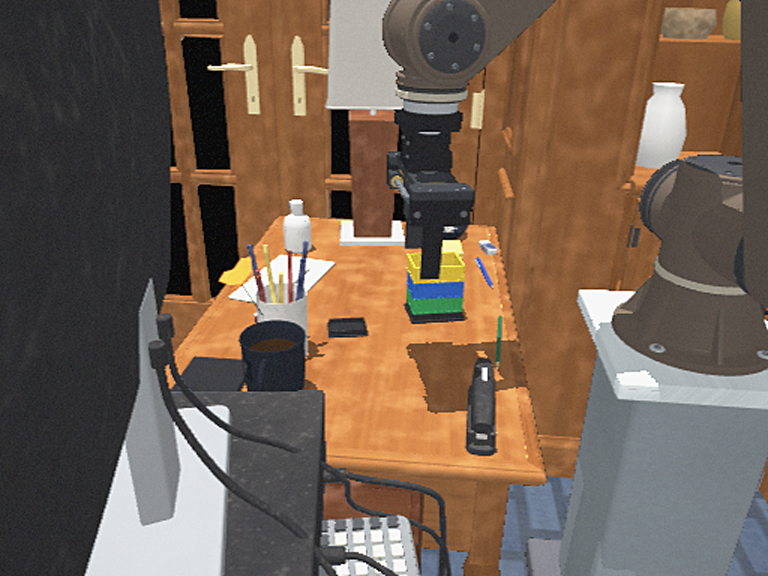

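```bash
python3 -m pendant '[[0,0,-50,0],[0,0,-100,0],[0,0,-100,0]]' 0
python3 - <<'E'
from cell import vision
from h import *
p=vision.read_camera("side"); f=6
cv2.imwrite("pics/hh.png",cv2.resize(p["pixels"][150:235,240:350,::-1],None,fx=f,fy=f,interpolation=cv2.INTER_CUBIC))
a=p["pixels"]
hsv=cv2.cvtColor(a,cv2.COLOR_RGB2HSV); print()
E
```

```text
t: 36.28
eef_pos: [440.0, 200.7, 263.1]
tcp_rot: [3.123, 0.004, 1.812]
ft_force: [-0.9, -0.4, -0.3]
opening: 0.998
```

View pics/hh.png

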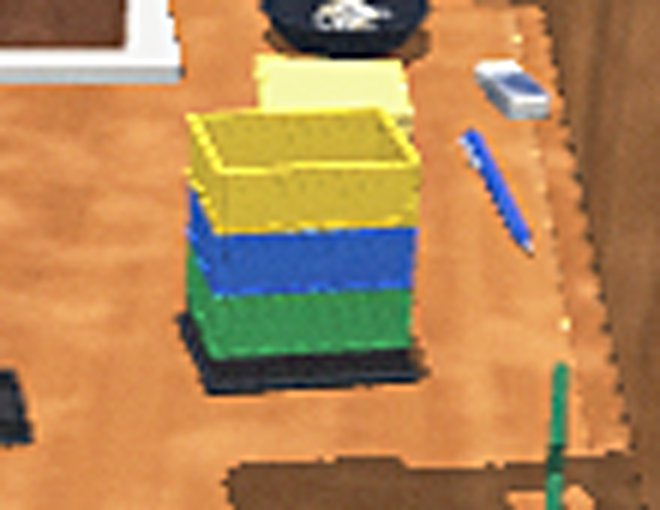

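The picture shows an even, flush stack: yellow at rows 110-230, blue to about 292, green to about 355, on the base. There are no gaps and no tilt. Handing in.

```bash
python3 -c "
from cell import job
print(job.job_done())"
```

```text
the job is handed in; nothing more can be done
None
```

The organiser is back together and handed in at about 36 s: green on the base, blue on green, the sharpener inside blue, and yellow on top.

**Last checks**
- **Stack:** the final side picture shows flush, level trays with no gaps. Top-view fits put the three trays within about 1–2 mm of each other and of the base. Yellow met firm contact (25 N) at its seated height.
- **Sharpener:** the top view showed it lying in the blue tray, and the side view showed it still there just before yellow went on.
- **Other items:** the mug and the notes were found where they started, within detection noise. The stapler was checked only in the side view, and the networks did not find the notes in that view. The arm was clear with the gripper open.

**What disagreed**
- **Fingertip height:** the visible fingertips sit about 25 mm higher than the reported TCP. The first try at the blue tray therefore closed above its rim. That caused no harm, and I compensated by gripping lower.
- **Green grip:** because of the same offset, green was carried by only the top few millimetres of its walls. It still seated correctly.
- **Calibration:** the side and top cameras differ by about 4 mm in x, so I averaged them.
- **Side fit of yellow:** the last side fit of yellow was about 4 mm off in y. At that moment the finger covered part of the tray and the yellow notes lay right behind it. I did not repeat the fit with the view clear, and relied on the picture instead.

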